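# Kit the shunt tray and clamp it to the click

### The job

Pack the calibration kit tray: lay every copper shunt that is on the bench flat in the pocket of its own colour, then put the two yellow covers flat on the tray's ledges, one over each column (both, even over an empty one). Last, turn the red cap of the centre clamp clockwise until the crossbar lies across both covers against its stop and the slip clutch clicks (the cap gives way and turns on some 20 to 30 degrees past the bar); leave everything else on the bench where it is.

Things in the scene. Friction and masses are not known exactly. Their poses are not given: they have to be found in the camera images.
- tray: fixed dark kit tray, 212 mm (its x) by 230 mm (its y), grey walls 50 mm high; origin at the centre of its underside. Two columns of two pockets (left column at tray y = +75 mm, right at -75). At each x end a ledge 40 mm above the underside (|x| 87 to 100 mm) carries the ends of the covers. The crossbar clamp stands on a post at the centre, between the columns (strip |y| < 44 mm)
- shunt_red: loose shunt, about 0.25 kg: copper plate 80 (its x) x 44 (y) x 8 mm with a red block on its middle to grip, 24 (x) x 36 (y) mm, from 8 to 30 mm above the underside (low brass studs are looks only); origin at the centre of the underside. Fits its pocket either way round, long side along tray x, 3 mm to spare each side. Absent in some runs
- shunt_blue: loose shunt, about 0.25 kg: copper plate 80 (its x) x 44 (y) x 8 mm with a blue block on its middle to grip, 24 (x) x 36 (y) mm, from 8 to 30 mm above the underside (low brass studs are looks only); origin at the centre of the underside. Fits its pocket either way round, long side along tray x, 3 mm to spare each side. Absent in some runs
- shunt_green: loose shunt, about 0.25 kg: copper plate 80 (its x) x 44 (y) x 8 mm with a green block on its middle to grip, 24 (x) x 36 (y) mm, from 8 to 30 mm above the underside (low brass studs are looks only); origin at the centre of the underside. Fits its pocket either way round, long side along tray x, 3 mm to spare each side. Absent in some runs
- shunt_white: loose shunt, about 0.25 kg: copper plate 80 (its x) x 44 (y) x 8 mm with a white block on its middle to grip, 24 (x) x 36 (y) mm, from 8 to 30 mm above the underside (low brass studs are looks only); origin at the centre of the underside. Fits its pocket either way round, long side along tray x, 3 mm to spare each side. Absent in some runs
- pocket_red (a point): centre of the floor of the red pocket (floor pad in that colour), 5 mm above the tray's underside, at (-44, +75) mm in the tray frame; the pocket is 86 mm along tray x by 50 mm along tray y, with kerbs 9 mm high above its floor
- pocket_blue (a point): centre of the floor of the blue pocket (floor pad in that colour), 5 mm above the tray's underside, at (+44, +75) mm in the tray frame; the pocket is 86 mm along tray x by 50 mm along tray y, with kerbs 9 mm high above its floor
- pocket_green (a point): centre of the floor of the green pocket (floor pad in that colour), 5 mm above the tray's underside, at (-44, -75) mm in the tray frame; the pocket is 86 mm along tray x by 50 mm along tray y, with kerbs 9 mm high above its floor
- pocket_white (a point): centre of the floor of the white pocket (floor pad in that colour), 5 mm above the tray's underside, at (+44, -75) mm in the tray frame; the pocket is 86 mm along tray x by 50 mm along tray y, with kerbs 9 mm high above its floor
- cover_a: loose yellow cover, about 0.2 kg: plate 192 (its x) x 60 (y) x 5 mm with a black rib handle along x on its middle, 70 mm long, 14 mm thick (y), from 5 to 29 mm above the underside; origin at the centre of the underside. The covers are alike: either fits either column, either way round, long side along tray x, 4 mm to spare at each end and side
- cover_b: loose yellow cover, about 0.2 kg: plate 192 (its x) x 60 (y) x 5 mm with a black rib handle along x on its middle, 70 mm long, 14 mm thick (y), from 5 to 29 mm above the underside; origin at the centre of the underside. The covers are alike: either fits either column, either way round, long side along tray x, 4 mm to spare at each end and side
- seat_left (a point): where the underside centre of a seated cover lies over the left column: on the ledges, (0, +75, 40) mm in the tray frame
- seat_right (a point): where the underside centre of a seated cover lies over the right column: on the ledges, (0, -75, 40) mm in the tray frame
- crossbar (a joint): angle (rad) of the clamp's steel crossbar, 120 x 18 x 10 mm, 48.5 to 58.5 mm above the tray's underside, turned by the red cap: 0 = along tray x, clear of both columns; 1.57 = along tray y, at its stop, its ends 3.5 mm above the inner edges of both seated covers. Grows clockwise from above. Starts at 0 to 0.4. Takes 0.05 N m
- clutch (a joint): slip (rad) of the red cap against the crossbar: 0 at the start (wing parallel to the bar); grows when the cap is turned on clockwise after the bar has met its stop and the clutch gives way (0.16 N m); stays where it is left. It has clicked from 0.25 rad on
- cap_grip (a point): point on the clamp's upright axis, 83 mm above the tray's underside, in the middle of the red cap: a wing 52 mm long (its x), 14 mm thick (its y), from 65 to 93 mm above the tray's underside, white line along its top, on a black disc 44 mm across
- meter_yellow: bystander: orange-yellow handheld meter lying flat, 160 x 80 x 36 mm; origin at the centre of its underside; leave it where it is
- meter_blue: bystander: blue handheld meter lying flat, 160 x 80 x 36 mm; origin at the centre of its underside; leave it where it is
- driver: bystander: red-handled screwdriver lying flat, 170 mm long, 26 mm thick; origin at the centre of its underside; leave it where it is
- terminal_box: bystander: black terminal box with three coloured posts, 90 x 50 mm, 48 mm high with the posts; origin at the centre of its underside; leave it where it is
- jar: bystander: small jar, 52 mm across, 55 mm high; origin at the centre of its underside; leave it where it is
- torque_wrench: bystander: steel bar wrench with black grip, 180 mm long, lying flat; origin at the centre of its underside; leave it where it is

How it is judged:
By the outcome, as a careful person would: the job done as asked, in the order asked, and still so for the second after the job is handed in, with the robot touching nothing.
Of shunt_red, shunt_blue, shunt_green, shunt_white only 2 to 4 are there at a start; the rules pass over those that are not, and their reading is None.
At some moment in a run one of shunt_red, shunt_blue, shunt_green, shunt_white, cover_a, cover_b may be knocked a few centimetres aside while the robot is not near it.
Once in a run the grip may slacken for a moment while it holds something.
It also fails if it takes over 210 s, if anything falls off the work surface, if the arm or the gripper's body presses on something with over 40 N, if the wrist force passes 120 N, or if a joint passes its speed limit or range.

### The arm

A 6-joint arm with a two-finger parallel gripper is mounted at the origin on the work surface. World frame = base frame: x ahead of the robot, y to its left, z up, the work surface at z = 0. Lengths are in m, angles in rad, forces in N, time in s.
With the tool pointing down it reaches from about 0.225 to 0.875 m from the base axis. Payload 3.4 kg.
Tool frame: the origin (TCP) lies on the centre line of the jaws, within the pads' length; the fingertips stand 22 mm ahead of it and the grasp point (between the pads) lies 3 mm ahead of it; z points along the fingers, y is the line along which they close (so a half turn about z gives the same grasp; the last joint's range is limited). The gripper opens to 85 mm and grips with 20 to 120 N. Pads are 22 mm wide; open, the fingers measure 114 mm over their backs; the gripper's body (76 mm by 85 mm) begins 54 mm behind the grasp point. The pads swing forward as they close: fully open they stand 13 mm farther back than shut.
Start: joints at [-1.384, 0.276, 1.505, -0, 1.361, -0.121], TCP at [0.174, -0.548, 0.253] pointing down, gripper open.
Joint ranges: [-2.89, 2.89], [-0.75, 2.08], [0.22, 2.7], [-1.18, 4.32], [0.11, 2.71], [-2.7, 2.7]. Speed limits (rad/s): [2.57, 2.57, 3.14, 3.14, 3.14, 3.14].

### API

Orientations are given as a unit quaternion [w, x, y, z].
In Python, from rig import manip gives the robot as it stands.
- The arm moves only by the shell command python3 steer.py FILE [OPENING] [FORCE], which reads ROWS from the file FILE. ROWS is a JSON list of rows, 1 to 5 of them, each of 4 numbers: dx, dy, dz in m, then a turn about the tool's z in rad; each row shifts and turns the commanded pose from where the row before left it, along the tool's axes as they then stand; what a row does not reach is not made up. A row lasts 1/12 s, in which the tool goes at most 0.0417 m and 0.125 rad, less where a joint would pass 70% of its speed; a pose out of reach is approached as far as the arm can. OPENING is the finger opening in m, set as the command begins (- or left out keeps the last). The fingers move at their own pace and stop on an object; FORCE is the grip in N (left out, the last holds). Time passes only in rows, so rows that do not move let the fingers close. It prints the time, the measured TCP pose, the force, the opening and the grip force at its end. Input that does not fit is refused with a message, and nothing moves.
- manip.get_state(): the state, without advancing time (a new reading comes with each control period).
- manip.get_image(name): name is "scene" or "top" or "wrist"; returns a dict with "img" (480x640x3 uint8, red, green, blue), "camera_matrix" (3x3 intrinsics, pixels), "T" (4x4, takes a point from camera to world coordinates); the wrist camera has in their place "hand_eye" (4x4, takes a point from camera to tool coordinates, whose origin is the TCP and whose axes are the flange's). Camera axes: x right, y down, z forward; pixel columns grow to the right and rows downward; lengths in m; the calibration is good to about 2 mm. A picture is of the moment at which its call begins: read the wrist's pose just before it. There is no depth.
- manip.sign_off(): hands the job in; it is judged then, once.
The state is a dict: "clock": time; "qpos": joint angles; "qd": joint speeds; "effort": joint torques, N m; "position": TCP position; "ee_rot": TCP orientation; "contact_force": force on the tool from outside, world axes, zero at the start; "moment": the same for the moment, N m; "width": finger opening in m; "gripper_force": force on a finger pad.
Only numpy, scipy, OpenCV 4.12 (cv2) and the standard library are available. Lean on these libraries where they do the work, as an engineer would, in place of code of your own. Each camera call takes 0.05 s, during which the arm holds its last target. There are 200 camera calls.

## Working session

There is one attempt and no reset: what is moved stays moved. The work goes in short steps, Python scripts to look and compute and a shell command to move; the robot and the scene stay as the last step left them, time stands still between calls to the robot, and variables do not carry over. Pictures are saved under pics/ and viewed, at most 14 in all, crops included, and the job is handed in when it is done.

```bash
ls; mkdir -p pics
python3 - <<'E'
from rig import manip
import cv2, numpy as np
s=manip.get_state(); print({k:np.round(v,3).tolist() for k,v in s.items()})
for n in ("top","scene"):
    d=manip.get_image(n); cv2.imwrite(f"pics/{n}0.png",d["img"][:,:,::-1]); np.savez(f"{n}0.npz",**{k:d[k] for k in d})
    print(n,np.round(d["camera_matrix"],1).tolist(),np.round(d["T"],3).tolist())
E
```

```text
pics
rig.py
steer.py
{'clock': 0.0, 'qpos': [-1.384, 0.277, 1.506, 0.0, 1.361, -0.121], 'qd': [-0.001, -0.0, -0.001, -0.0, 0.001, 0.0], 'effort': [0.0, -41.678, -24.581, -0.0, 0.011, -0.0], 'position': [0.174, -0.547, 0.252], 'ee_rot': [-0.001, 0.988, 0.153, -0.0], 'contact_force': [-0.638, -0.205, -0.048], 'moment': [-0.041, 0.006, -0.05], 'gripper_force': 0.0, 'width': 0.085}
top [[474.4, 0.0, 332.7], [0.0, 474.4, 242.5], [0.0, 0.0, 1.0]] [[0.003, -0.998, 0.067, 0.543], [-1.0, -0.003, -0.002, 0.01], [0.002, -0.067, -0.998, 1.111], [0.0, 0.0, 0.0, 1.0]]
scene [[498.2, 0.0, 324.8], [0.0, 498.2, 234.8], [0.0, 0.0, 1.0]] [[-0.828, 0.338, -0.446, 1.12], [0.56, 0.504, -0.657, 0.749], [0.003, -0.794, -0.607, 0.79], [0.0, 0.0, 0.0, 1.0]]
```
View pics/top0.png

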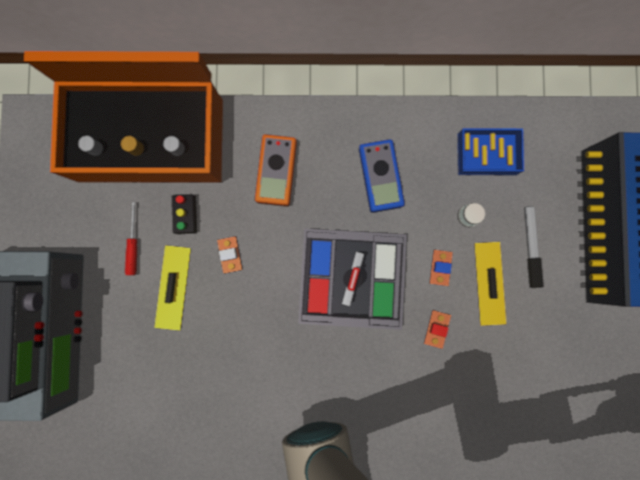

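View pics/scene0.png

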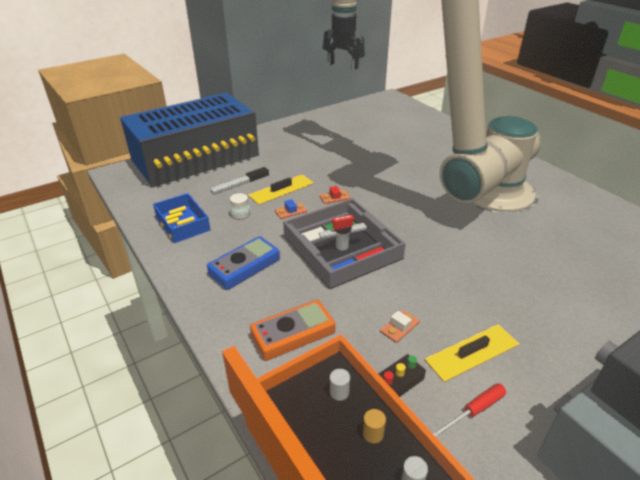

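The top view shows three shunts: white (229,254), blue (441,267) and red (437,329), with no green. The covers are at (172,288) and (490,284), the tray is centred near (354,277), and the bar leans about 15°. The scene view agrees. Next I'll measure them.

Create lib.py:
```python
import numpy as np, cv2
from rig import manip
from scipy.spatial.transform import Rotation as R
def tcp(s):
    T=np.eye(4); q=np.array(s["ee_rot"]); T[:3,:3]=R.from_quat(q[[1,2,3,0]]).as_matrix(); T[:3,3]=s["position"]; return T
def grab(name,save=None):
    s=manip.get_state(); d=manip.get_image(name)
    T=tcp(s)@np.array(d["hand_eye"]) if name=="wrist" else np.array(d["T"])
    if save: cv2.imwrite(f"pics/{save}.png",d["img"][:,:,::-1])
    return dict(img=d["img"],K=np.array(d["camera_matrix"]),T=T)
def ray(c,uv):
    d=c["T"][:3,:3]@np.linalg.inv(c["K"])@np.array([uv[0],uv[1],1.]); return c["T"][:3,3],d/np.linalg.norm(d)
def plane(c,uv,z):
    o,d=ray(c,uv); return o+d*(z-o[2])/d[2]
def proj(c,p):
    q=c["K"]@(np.linalg.inv(c["T"])@np.append(p,1))[:3]; return q[:2]/q[2]
def tri(*obs):  # (cam,uv) pairs -> point, residual
    A=np.zeros((3,3));b=np.zeros(3);P=[]
    for c,uv in obs:
        o,d=ray(c,uv);M=np.eye(3)-np.outer(d,d);A+=M;b+=M@o;P.append((M,o))
    x=np.linalg.solve(A,b); return x,max(np.linalg.norm(M@(x-o)) for M,o in P)
HUE={"red":[(0,6,150,90),(174,179,150,90)],"blue":[(105,125,120,60)],"green":[(50,75,100,40)],"copper":[(7,18,100,120)],
     "yellow":[(22,32,150,120)],"white":[(0,179,0,150,60)]}
def mask(img,col):
    h=cv2.cvtColor(img,cv2.COLOR_RGB2HSV); m=np.zeros(h.shape[:2],np.uint8)
    for t in HUE[col]:
        m|=cv2.inRange(h,(t[0],t[2],t[3]),(t[1],t[4] if len(t)>4 else 255,255))
    return m
def blobs(m,amin=40):
    n,l,st,ce=cv2.connectedComponentsWithStats(m)
    return [(tuple(np.round(ce[i],1)),int(st[i,4]),l==i) for i in range(1,n) if st[i,4]>=amin]
def near(m,uv,amin=20):
    b=blobs(m,amin); return min(b,key=lambda t:np.hypot(t[0][0]-uv[0],t[0][1]-uv[1])) if b else None
def rectw(c,bm,z):  # world-plane min-area rectangle of a mask: centre, (long,short), angle of long side
    cs,_=cv2.findContours(bm.astype(np.uint8),cv2.RETR_EXTERNAL,cv2.CHAIN_APPROX_NONE)
    pts=np.concatenate(cs)[:,0]; w=np.array([plane(c,p,z)[:2] for p in pts])
    (x,y),(a,b),t=cv2.minAreaRect((w*1000).astype(np.float32))
    if a<b: a,b,t=b,a,t+90
    t=(t+90)%180-90
    return np.array([x,y])/1000,(a,b),np.deg2rad(t)
```

```bash
cat > survey.py <<'E'
from lib import *
t=grab("top");s=grab("scene")
for col in HUE:
    print(col,"TOP",[(b[0],b[1],np.round(plane(t,b[0],.02)[:2],3).tolist()) for b in blobs(mask(t["img"],col))])
    print("   SCN",[(b[0],b[1],np.round(plane(s,b[0],.02)[:2],3).tolist()) for b in blobs(mask(s["img"],col))])
E
python3 survey.py
python3 - <<'E'
from lib import *
grab("wrist","w0")
E
```

```text
red TOP [((np.float64(179.3), np.float64(199.1)), 57, [0.716, 0.364]), ((np.float64(130.4), np.float64(256.7)), 340, [0.583, 0.473]), ((np.float64(353.2), np.float64(278.2)), 88, [0.535, -0.039]), ((np.float64(317.9), np.float64(295.7)), 641, [0.494, 0.042]), ((np.float64(438.6), np.float64(329.7)), 186, [0.418, -0.234])]
   SCN [((np.float64(335.2), np.float64(192.3)), 101, [0.417, -0.233]), ((np.float64(342.5), np.float64(222.5)), 181, [0.486, -0.102]), ((np.float64(369.5), np.float64(252.6)), 93, [0.504, 0.036]), ((np.float64(388.4), np.float64(376.7)), 101, [0.699, 0.341]), ((np.float64(486.4), np.float64(398.7)), 536, [0.584, 0.474])]
blue TOP [((np.float64(491.6), np.float64(152.1)), 2095, [0.829, -0.363]), ((np.float64(632.7), np.float64(212.5)), 2117, [0.688, -0.687]), ((np.float64(380.4), np.float64(178.4)), 772, [0.766, -0.102]), ((np.float64(320.1), np.float64(257.4)), 674, [0.582, 0.037]), ((np.float64(442.7), np.float64(267.2)), 145, [0.56, -0.245])]
   SCN [((np.float64(175.0), np.float64(121.3)), 2631, [0.626, -0.945]), ((np.float64(182.8), np.float64(217.0)), 1318, [0
[... 4879 characters left out ...]
), ((np.float64(410.1), np.float64(259.9)), 94081, [0.44, 0.112]), ((np.float64(490.3), np.float64(75.5)), 6251, [-0.692, -0.632]), ((np.float64(319.0), np.float64(138.4)), 117, [0.268, -0.542]), ((np.float64(75.4), np.float64(351.4)), 28433, [1.166, -0.045]), ((np.float64(358.2), np.float64(226.3)), 76, [0.462, -0.065]), ((np.float64(316.5), np.float64(233.5)), 263, [0.569, -0.1]), ((np.float64(257.9), np.float64(247.3)), 277, [0.719, -0.133]), ((np.float64(14.4), np.float64(414.7)), 4354, [1.285, 0.041]), ((np.float64(311.4), np.float64(315.0)), 390, [0.733, 0.13]), ((np.float64(339.6), np.float64(376.9)), 265, [0.774, 0.291]), ((np.float64(415.3), np.float64(467.7)), 418, [0.775, 0.497])]
```

View pics/w0.png

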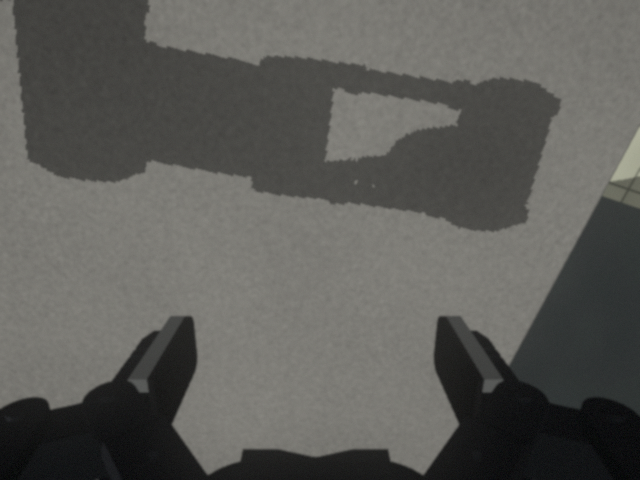

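The wrist view shows bare bench, with the fingers along the bottom edge of the image.

```bash
cat > go.py <<'E'
# python3 go.py x y z yaw : shift in tool axes & turn from present pose (tool down, yaw = world angle of tool x)
from lib import *; import sys
def go(x,y,z,yaw):
    T=tcp(manip.get_state()); d=T[:3,:3].T@(np.array([x,y,z])-T[:3,3]); cy=np.arctan2(T[1,0],T[0,0])
    turn=-((yaw-cy+np.pi/2)%np.pi-np.pi/2); print("tool d",np.round(d,4),"turn",round(turn,3),"yaw now",round(cy,3),"j6",round(manip.get_state()["qpos"][5],2))
if __name__=="__main__": go(*map(float,sys.argv[1:]))
E
python3 - <<'E'
from lib import *
d=manip.get_image("wrist"); print(np.round(d["hand_eye"],3).tolist(),np.round(d["camera_matrix"],1).tolist())
t=grab("top")
P={k:plane(t,uv,.005)[:2] for k,uv in dict(b=(320.1,257.4),r=(317.9,295.7),g=(382.7,299.3),w=(384.7,261.3)).items()}
print({k:np.round(v,3).tolist() for k,v in P.items()})
for col,uv in (("yellow",(490,283)),("yellow",(172,287)),("copper",(440,268)),("copper",(437,329))):
    print(col,rectw(t,near(mask(t["img"],col),uv)[2],.006))
E
python3 go.py 0.42 -0.235 0.25 0
```

```text
[[-0.001, -0.949, -0.315, 0.081], [1.0, -0.0, -0.001, 0.001], [0.001, -0.315, 0.949, -0.122], [0.0, 0.0, 0.0, 1.0]] [[416.0, 0.0, 315.0], [0.0, 416.0, 236.8], [0.0, 0.0, 1.0]]
{'b': [0.583, 0.037], 'r': [0.494, 0.042], 'g': [0.486, -0.108], 'w': [0.574, -0.113]}
yellow (array([ 0.52417786, -0.35700864]), (189.80572509765625, 58.690956115722656), np.float64(0.055705045076753994))
yellow (array([0.51276245, 0.37962695]), (188.4606170654297, 57.64707946777344), np.float64(-0.10167163409400957))
copper (array([ 0.5599964 , -0.24343954]), (79.46248626708984, 44.03912353515625), np.float64(-0.13573626075526762))
copper (array([ 0.41822791, -0.23327632]), (80.34469604492188, 44.096092224121094), np.float64(-0.2600724609902875))
tool d [ 0.3291 -0.2237  0.0032] turn 0.308 yaw now 0.308 j6 -0.12
```

```bash
echo '[[0.031, -0.0233, 0, 0], [0.031, -0.0233, 0, 0], [0.031, -0.0233, 0, 0], [0.031, -0.0233, 0, 0], [0.031, -0.0233, 0, 0]]' > mv.in && python3 steer.py mv.in 0.06 40
echo '[[0.031, -0.0233, 0, 0], [0.031, -0.0233, 0, 0], [0.031, -0.0233, 0, 0], [0.031, -0.0233, 0, 0], [0.031, -0.0233, 0, 0]]' > mv.in && python3 steer.py mv.in
echo '[[0.031, -0.0233, 0, 0], [0, 0, 0, -0.125], [0, 0, 0, -0.125], [0, 0, 0, -0.125], [0, 0, 0, -0.125]]' > mv.in && python3 steer.py mv.in
echo '[[0, 0, 0, -0.125], [0, 0, 0, -0.125], [0, 0, 0, -0.125], [0, 0, 0, -0.125], [0, 0, 0, 0]]' > mv.in && python3 steer.py mv.in
cat > shunt.py <<'E'
# shunt.py col x y [save]: wrist+top look at a shunt near (x,y): block top height by two views, plate centre and angle
from lib import *; import sys
def shunt(col,x,y,save=None,base=0.0):
    w=grab("wrist",save);t=grab("top"); H={}
    for n,c in (("w",w),("t",t)):
        b=near(mask(c["img"],col),proj(c,[x,y,.03+base])); H[n]=b[0]
        m=mask(c["img"],"copper")|mask(c["img"],col); m=cv2.morphologyEx(m,cv2.MORPH_CLOSE,np.ones((5,5)))
        p=near(m,proj(c,[x,y,.01+base]),100); r=rectw(c,p[2],.008+base)
        print(n,"block",b[0],b[1],np.round(plane(c,b[0],.03+base)[:2],4),"plate",np.round(r[0],4),np.round(r[1],1),round(r[2],3))
    X,e=tri((w,H["w"]),(t,H["t"])); print("tri block",np.round(X,4),"res",round(e,4))
if __name__=="__main__": shunt(sys.argv[1],float(sys.argv[2]),float(sys.argv[3]),*sys.argv[4:5])
E
python3 shunt.py red .418 -.233 w1; python3 shunt.py blue .56 -.243
```

```text
clock: 0.77
position: [0.2872, -0.3885, 0.2534]
ee_rot: [0.0, 0.988, 0.153, 0.0]
contact_force: [0.8, 0.2, 0.5]
width: 0.0597
gripper_force: 0.0
clock: 1.18
position: [0.3998, -0.2303, 0.2536]
ee_rot: [0.0, 0.988, 0.153, 0.0]
contact_force: [1.6, -0.0, -0.8]
width: 0.0604
gripper_force: 0.0
clock: 1.6
position: [0.4218, -0.1999, 0.2533]
ee_rot: [0.0, 0.918, 0.396, 0.0]
contact_force: [-0.6, -0.4, -0.4]
width: 0.0599
gripper_force: 0.0
clock: 2.02
position: [0.4215, -0.2004, 0.2533]
ee_rot: [0.0, 0.793, 0.609, -0.0]
contact_force: [0.3, -0.1, -0.3]
width: 0.0599
gripper_force: 0.0
w block (np.float64(322.0), np.float64(234.9)) 1156 [ 0.4193 -0.233 ] plate [ 0.4226 -0.2383] [70.4 47.6] -0.261
t block (np.float64(438.6), np.float64(329.6)) 183 [ 0.4195 -0.2313] plate [ 0.4227 -0.2345] [71.1 45. ] -0.257
tri block [ 0.4206 -0.2286  0.043 ] res 0.0004
w block (np.float64(484.6), np.float64(206.0)) 1143 [ 0.5596 -0.2444] plate [ 0.5601 -0.2473] [80.1 47.6] -0.136
t block (np.float64(442.7), np.float64(267.2)) 145 [ 0.5601 -0.2424] plate [ 0.5601 -0.2432] [79.6 44.3] -0.136
tri block [ 0.5598 -0.2434  0.0301] res 0.001
```

View pics/w1.png

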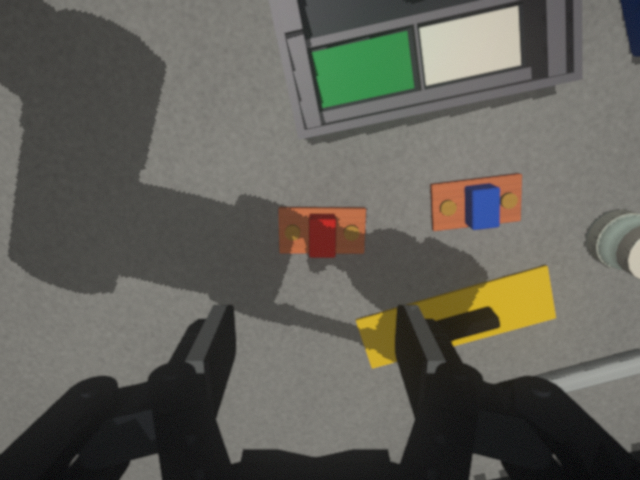

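The wrist view shows the red shunt (322,235) partly in the arm's shadow, the blue one (484,206), the right cover and a clear view of the tray's right half. I'll make the plate fit use copper only and tolerate the shadow.

```bash
python3 - <<'E'
s=open('lib.py').read()
s=s.replace('"copper":[(7,18,100,120)]','"copper":[(7,17,110,50)]').replace('[(0,6,150,90),(174,179,150,90)]','[(0,5,170,50),(174,179,150,50)]')
open('lib.py','w').write(s)
s=open('shunt.py').read()
a=s.index('        m=mask(c["img"],"copper")|');b=s.index(' r=rectw')
s=s[:a]+'''        u0=proj(c,[x,y,.008+base]); k=np.hypot(*(proj(c,[x+.05,y,.008+base])-u0)); g=np.zeros(c["img"].shape[:2],np.uint8); cv2.circle(g,tuple(int(v) for v in u0),int(k),1,-1)
        p=(0,0,cv2.morphologyEx(mask(c["img"],"copper"),cv2.MORPH_OPEN,np.ones((3,3)))*g);'''+s[b:]
open('shunt.py','w').write(s)
E
python3 shunt.py red .419 -.233; python3 shunt.py blue .56 -.243
```

```text
w block (np.float64(322.3), np.float64(235.7)) 1020 [ 0.4192 -0.2337] plate [ 0.4186 -0.2357] [79.4 44.6] -0.266
t block (np.float64(438.4), np.float64(329.6)) 163 [ 0.4195 -0.2308] plate [ 0.4183 -0.2341] [79.4 47.1] -0.241
tri block [ 0.4215 -0.226   0.053 ] res 0.0007
w block (np.float64(484.6), np.float64(206.3)) 1139 [ 0.5596 -0.2444] plate [ 0.5601 -0.2457] [80.1 44. ] -0.135
t block (np.float64(442.7), np.float64(267.2)) 145 [ 0.5601 -0.2424] plate [ 0.56  -0.243] [78.7 43.4] -0.136
tri block [ 0.5598 -0.2433  0.0303] res 0.001
```

```bash
python3 go.py .4186 -.235 .033 1.306
```

```text
tool d [-0.0341  0.0062  0.2203] turn 0.001 yaw now 1.307 j6 -0.33
```

```bash
echo '[[-0.011, 0.002, 0.04, 0], [-0.011, 0.002, 0.04, 0], [-0.012, 0.002, 0.04, 0], [0, 0, 0.035, 0], [0, 0, 0.03, 0]]' > mv.in && python3 steer.py mv.in
echo '[[0, 0, 0.02, 0], [0, 0, 0.015, 0], [0, 0, 0, 0]]' > mv.in && python3 steer.py mv.in ; python3 go.py .4186 -.235 .033 1.306
echo '[[0, 0, 0, 0], [0, 0, 0, 0], [0, 0, 0, 0], [0, 0, 0, 0], [0, 0, 0, 0]]' > mv.in && python3 steer.py mv.in 0 60
```

```text
clock: 2.83
position: [0.4178, -0.235, 0.0663]
ee_rot: [-0.001, 0.794, 0.608, -0.0]
contact_force: [-0.2, 0.2, 0.3]
width: 0.0603
gripper_force: 0.0
clock: 3.08
position: [0.4166, -0.2335, 0.0306]
ee_rot: [-0.003, 0.794, 0.608, -0.001]
contact_force: [-0.3, 0.1, 0.9]
width: 0.0603
gripper_force: 0.0
tool d [-0.0009  0.0023 -0.0024] turn 0.001 yaw now 1.307 j6 -0.39
clock: 3.5
position: [0.4195, -0.2355, 0.0349]
ee_rot: [0.002, 0.794, 0.608, 0.0]
contact_force: [-0.4, -0.6, 7.0]
width: 0.0229
gripper_force: 61.1
```

```bash
echo '[[0, 0, -0.02, 0], [0, 0, -0.03, 0], [0, 0, -0.04, 0], [0, 0, -0.04, 0], [0, 0, -0.04, 0]]' > mv.in && python3 steer.py mv.in
echo '[[0, 0, -0.04, -0.1], [0, 0, 0, -0.109]]' > mv.in && python3 steer.py mv.in; python3 go.py .494 -.04 .25 1.516
```

```text
clock: 3.92
position: [0.4177, -0.2341, 0.2051]
ee_rot: [-0.0, 0.794, 0.608, -0.0]
contact_force: [0.5, 0.2, -3.4]
width: 0.0225
gripper_force: 60.0
clock: 4.08
position: [0.4219, -0.2372, 0.2518]
ee_rot: [0.008, 0.724, 0.69, 0.001]
contact_force: [1.3, -1.7, -1.9]
width: 0.0226
gripper_force: 60.2
tool d [0.2005 0.0624 0.0008] turn 0.006 yaw now 1.522 j6 -0.61
```

```bash
echo '[[0.039, -0.012, 0, 0], [0.039, -0.012, 0, 0], [0.039, -0.012, 0, 0], [0.039, -0.012, 0, 0], [0.039, -0.012, 0, 0]]' > mv.in && python3 steer.py mv.in; echo '[[0, 0, 0, 0], [0, 0, 0, 0]]' > mv.in && python3 steer.py mv.in; python3 go.py .494 -.04 .25 1.516
python3 - <<'E'
from lib import *
w=grab("wrist","w2")
for col in ("red","blue","green","white"):
    for b in blobs(mask(w["img"],col),600): r=rectw(w,b[2],.005); print(col,b[0],b[1],np.round(r[0],4),np.round(r[1],1),round(r[2],3))
E
```

```text
clock: 4.5
position: [0.3675, -0.0351, 0.2433]
ee_rot: [-0.0, 0.726, 0.687, 0.0]
contact_force: [1.2, 1.7, -2.3]
width: 0.0225
gripper_force: 60.0
clock: 4.67
position: [0.3677, -0.0347, 0.2434]
ee_rot: [0.0, 0.724, 0.69, 0.0]
contact_force: [0.0, -0.5, -2.2]
width: 0.0225
gripper_force: 60.1
tool d [ 0.0009  0.1265 -0.0066] turn 0.006 yaw now 1.522 j6 -0.23
red (np.float64(470.2), np.float64(99.8)) 5124 [0.4989 0.0382] [73.7 45.3] -0.05
red (np.float64(554.9), np.float64(213.6)) 1157 [ 0.5808 -0.0624] [79.7 20.7] -0.267
red (np.float64(315.1), np.float64(329.9)) 7206 [ 0.3609 -0.1727] [121.3  68. ] 1.522
blue (np.float64(574.5), np.float64(100.6)) 5647 [0.5849 0.0334] [79.2 46.1] -0.057
blue (np.float64(521.6), np.float64(391.4)) 709 [ 0.5731 -0.253 ] [50.4 24.9] -0.802
green (np.float64(453.4), np.float64(269.4)) 3098 [ 0.4908 -0.1127] [72.4 44.6] -0.049
white (np.float64(484.8), np.float64(193.3)) 1036 [ 0.5187 -0.0411] [45.8 19.1] -0.268
white (np.float64(541.0), np.float64(269.7)) 3761 [ 0.5754 -0.1169] [79.1 44.6] -0.049
```

View pics/w2.png

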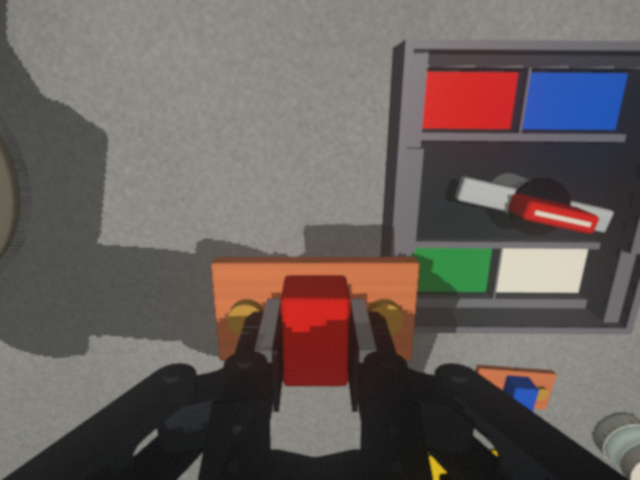

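The held red shunt sits square in the jaws. The tray is at the right of the image, with its pads at red (470,100) and blue (574,100). I mis-signed dy, so I'll shift +.1265 now.

```bash
echo '[[0, 0.032, 0, 0], [0, 0.032, 0, 0], [0, 0.032, 0, 0], [0, 0.03, 0, 0], [0, 0, 0, 0]]' > mv.in && python3 steer.py mv.in
cat > pock.py <<'E'
# pock.py: wrist view of pocket pads. far edges lie on floor z=.005, near edges are kerb tops z=.014
from lib import *; import sys
def pads(w,cols=("red","blue","green","white"),amin=1500):
    cam=w["T"][:3,3][:2]; out={}
    for col in cols:
        for b in blobs(mask(w["img"],col),amin):
            cs,_=cv2.findContours(b[2].astype(np.uint8),cv2.RETR_EXTERNAL,cv2.CHAIN_APPROX_NONE)
            px=max(cs,key=len)[:,0]
            r=rectw(w,b[2],.005); u=np.array([np.cos(r[2]),np.sin(r[2])]); v=np.array([-u[1],u[0]])
            if not (60<r[1][0]<95 and 38<r[1][1]<55): continue
            c=r[0].copy(); size=[]
            for ax in (u,v):
                e=[]
                for sgn in (1,-1):
                    k=[]
                    for z in (.005,.014):
                        W=np.array([plane(w,p,z)[:2] for p in px])@ax*sgn
                        k.append(np.percentile(W,99)*sgn)
                    far=sgn*((r[0]-cam)@ax)>0   # side away from the camera
                    if not far and sgn*((r[0]-cam)@ax)+.0 > -.0: far=True
                    e.append(k[0] if far else k[1])
                c+=ax*(sum(e)/2-c@ax); size.append((e[0]-e[1])*1000)
            out[col]=(c,r[2]); print(col,b[0],"c",np.round(c,4),"size",np.round(size,1),"yaw",round(r[2],3))
    return out
def held(w,dz=.0265):  # held plate's top, dz ahead of the TCP
    z=manip.get_state()["position"][2]-dz; m=cv2.morphologyEx(mask(w["img"],"copper"),cv2.MORPH_OPEN,np.ones((5,5)))
    g=np.zeros_like(m); g[180:420,170:470]=1
    r=rectw(w,m*g,z); print("held",np.round(r[0],4),np.round(r[1],1),round(r[2],3),"z",round(z,3)); return r
if __name__=="__main__":
    w=grab("wrist",*sys.argv[1:2]); pads(w); held(w); s=manip.get_state(); print("tcp",np.round(s["position"],4))
E
python3 pock.py
```

```text
clock: 5.13
position: [0.502, -0.0464, 0.243]
ee_rot: [0.003, 0.727, 0.687, 0.002]
contact_force: [0.2, 1.0, -3.2]
width: 0.0225
gripper_force: 60.2
red (np.float64(297.8), np.float64(92.4)) c [0.494  0.0393] size [77.9 43.6] yaw -0.057
blue (np.float64(406.4), np.float64(92.5)) c [0.5825 0.0343] size [80.4 45.2] yaw -0.057
white (np.float64(583.4), np.float64(265.6)) c [ 0.7481 -0.1276] size [65.1 53.4] yaw -1.395
held [ 0.504  -0.0562] [84.2 65.7] -0.048 z 0.216
tcp [ 0.4983 -0.0459  0.2427]
```

```bash
python3 - <<'E'
s=open('pock.py').read()
a=s.index('            cam' ) if '            cam' in s else 0
head=s[:s.index('def pads')]
body='''def pads(w,cols=("red","blue","green","white"),amin=1500):
    for col in cols:
        for b in blobs(mask(w["img"],col),amin):
            r=rectw(w,b[2],.005)
            if 60<r[1][0]<95 and 38<r[1][1]<55: print(col,b[0],"c",np.round(r[0],4),np.round(r[1],1),"yaw",round(r[2],3))
def held(w,s,dz=.0265):  # held plate's top, dz ahead of the TCP, in the tool's axes
    m=cv2.morphologyEx(mask(w["img"],"copper"),cv2.MORPH_OPEN,np.ones((5,5))); m[:,:170]=0;m[:,470:]=0;m[365:]=0
    p=np.argwhere(m)[:,::-1]; H=np.linalg.inv(tcp(s))@w["T"]; K=np.linalg.inv(w["K"])
    d=(H[:3,:3]@K@np.c_[p,np.ones(len(p))].T).T; k=(dz-H[2,3])/d[:,2]; q=H[:3,3]+d*k[:,None]
    lo,hi=np.percentile(q[:,1],[.5,99.5]); e=[np.percentile(q[(abs(q[:,1]-c)<.006),0],99) for c in (lo+.012,hi-.012)]
    print("held: tool y centre %.4f len %.4f, far edge x at ends %.4f %.4f -> centre x %.4f, tilt %.3f"%((lo+hi)/2,hi-lo,*e,sum(e)/2-.022,np.arctan2(e[1]-e[0],hi-lo-.024)))
if __name__=="__main__":
    s=manip.get_state(); w=grab("wrist",*sys.argv[1:2]); pads(w); held(w,s); print("tcp",np.round(s["position"],4))
'''
open('pock.py','w').write(head+body)
E
echo '[[0, 0, 0, 0], [0, 0, 0, 0], [0, 0, 0, 0]]' > mv.in && python3 steer.py mv.in; python3 pock.py; python3 pock.py;python3 go.py .494 .041 .09 1.514
```

```text
clock: 5.43
position: [0.4939, -0.0442, 0.2433]
ee_rot: [-0.0, 0.726, 0.687, -0.0]
contact_force: [0.2, 0.7, -3.0]
width: 0.0224
gripper_force: 60.2
red (np.float64(311.2), np.float64(95.3)) c [0.4951 0.0391] [78.6 45. ] yaw -0.056
blue (np.float64(419.3), np.float64(95.0)) c [0.5836 0.0342] [79.6 45. ] yaw -0.056
white (np.float64(596.2), np.float64(268.9)) c [ 0.7523 -0.1297] [61.  48.8] yaw -1.397
held: tool y centre 0.0002 len 0.0795, far edge x at ends 0.0227 0.0231 -> centre x 0.0009, tilt 0.007
tcp [ 0.4939 -0.0442  0.2433]
red (np.float64(311.0), np.float64(95.4)) c [0.4952 0.0389] [78.5 44.3] yaw -0.056
blue (np.float64(419.1), np.float64(95.4)) c [0.5836 0.0339] [79.6 45.8] yaw -0.056
white (np.float64(595.8), np.float64(268.8)) c [ 0.7521 -0.1297] [60.9 48.6] yaw -1.397
held: tool y centre 0.0002 len 0.0795, far edge x at ends 0.0227 0.0231 -> centre x 0.0009, tilt 0.007
tcp [ 0.494  -0.044   0.2435]
tool d [ 0.0848 -0.0047  0.1536] turn 0.002 yaw now 1.516 j6 -0.17
```

```bash
echo '[[0, 0, 0.031, 0], [0, 0, 0.031, 0], [0, 0, 0.031, 0], [0, 0, 0, 0], [0, 0, 0, 0]]' > mv.in && python3 steer.py mv.in; python3 pock.py
```

```text
clock: 5.95
position: [0.4935, -0.0434, 0.1498]
ee_rot: [-0.001, 0.726, 0.688, -0.001]
contact_force: [0.5, 1.0, -2.8]
width: 0.0224
gripper_force: 60.2
red (np.float64(311.8), np.float64(95.1)) c [0.4955 0.0389] [79.3 44.8] yaw -0.054
red (np.float64(315.1), np.float64(330.3)) c [ 0.4887 -0.1251] [90.7 50.4] yaw 1.517
blue (np.float64(458.4), np.float64(95.1)) c [0.5843 0.0337] [79.7 45.4] yaw -0.055
held: tool y centre 0.0002 len 0.0793, far edge x at ends 0.0231 0.0231 -> centre x 0.0011, tilt -0.000
tcp [ 0.4935 -0.0434  0.1498]
```

```bash
python3 go.py .495 .0384 .07 1.515
```

```text
tool d [ 0.0821 -0.0048  0.0814] turn 0.002 yaw now 1.517 j6 -0.17
```

```bash
echo '[[0.0205, -0.001, 0, 0], [0.0205, -0.001, 0, 0], [0.0205, -0.001, 0, 0], [0.0205, -0.001, 0, 0], [0, 0, 0, 0]]' > mv.in && python3 steer.py mv.in; echo '[[0, 0, 0.04, 0], [0, 0, 0.04, 0], [0, 0, 0, 0], [0, 0, 0, 0], [0, 0, 0, 0]]' > mv.in && python3 steer.py mv.in; python3 go.py .495 .0384 .0415 1.515
```

```text
clock: 6.42
position: [0.4969, 0.0414, 0.1533]
ee_rot: [0.001, 0.725, 0.689, 0.003]
contact_force: [-0.2, 0.0, -2.0]
width: 0.0224
gripper_force: 60.3
clock: 6.83
position: [0.4976, 0.038, 0.0728]
ee_rot: [0.002, 0.726, 0.688, 0.001]
contact_force: [0.4, 0.3, -2.5]
width: 0.0224
gripper_force: 60.6
tool d [ 0.0003 -0.0028  0.0312] turn 0.002 yaw now 1.517 j6 -0.01
```

```bash
echo '[[0, -0.0025, 0, 0], [0, 0, 0.012, 0], [0, 0, 0, 0], [0, 0, 0, 0], [0, 0, 0, 0]]' > mv.in && python3 steer.py mv.in; python3 go.py .495 .0384 .0415 1.515
python3 - <<'E'
from lib import *
grab("wrist","w3")
E
```

```text
clock: 7.25
position: [0.4937, 0.0384, 0.0598]
ee_rot: [0.001, 0.726, 0.688, 0.001]
contact_force: [-0.5, 0.2, -2.9]
width: 0.0223
gripper_force: 65.0
tool d [0.     0.0012 0.0183] turn 0.002 yaw now 1.517 j6 -0.01
```

View pics/w3.png

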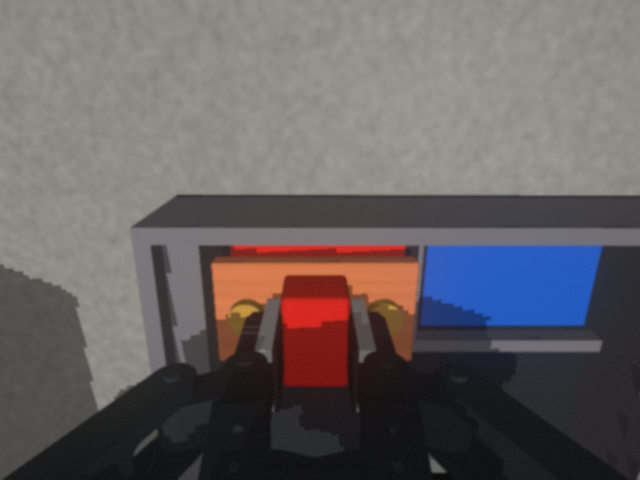

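The plate (columns 213–418) is centred over the red pad (230–406), about 1 mm off. I'll correct that and lower it.

```bash
echo '[[0, 0.001, 0.01, 0], [0, 0, 0.006, 0], [0, 0, 0.003, 0], [0, 0, 0, 0], [0, 0, 0, 0]]' > mv.in && python3 steer.py mv.in; python3 go.py .495 .0384 .0395 1.515
```

```text
clock: 7.72
position: [0.4937, 0.0385, 0.0399]
ee_rot: [-0.0, 0.726, 0.688, -0.0]
contact_force: [-2.7, 0.5, 7.3]
width: 0.0224
gripper_force: 66.5
tool d [-0.0001  0.0013  0.0004] turn 0.002 yaw now 1.517 j6 -0.01
```

```bash
echo '[[0, 0, 0, 0], [0, 0, 0, 0], [0, 0, -0.03, 0], [0, 0, -0.04, 0], [0, 0, -0.04, 0]]' > mv.in && python3 steer.py mv.in .055; echo '[[0, 0, -0.04, 0.08], [0, 0, 0, 0]]' > mv.in && python3 steer.py mv.in; python3 go.py .56 -.212 .2 1.435
```

```text
clock: 8.13
position: [0.4929, 0.0386, 0.1495]
ee_rot: [-0.001, 0.726, 0.688, -0.001]
contact_force: [0.9, -0.0, 0.1]
width: 0.0548
gripper_force: 0.0
clock: 8.3
position: [0.4989, 0.0383, 0.1969]
ee_rot: [0.006, 0.754, 0.657, 0.006]
contact_force: [1.8, -0.2, 0.1]
width: 0.0554
gripper_force: 0.0
tool d [-0.2397  0.0945 -0.0019] turn -0.0 yaw now 1.435 j6 0.07
```

```bash
echo '[[-0.037, 0.0145, 0, 0], [-0.037, 0.0145, 0, 0], [-0.037, 0.0145, 0, 0], [-0.037, 0.0145, 0, 0], [-0.037, 0.0145, 0, 0]]' > mv.in && python3 steer.py mv.in;echo '[[-0.037, 0.0145, 0, 0], [-0.0177, 0.007, 0, 0], [0, 0, 0, 0], [0, 0, 0, 0]]' > mv.in && python3 steer.py mv.in; python3 shunt.py blue .56 -.243; python3 go.py .56 -.2445 .033 1.435
python3 - <<'E'
from lib import *
t=grab("top"); m=mask(t["img"],"copper")
for n,uv in (("red plate",(318,296)),): print(n, near(m,uv)[:2], near(mask(t["img"],"red"),uv)[:2])
E
```

```text
clock: 8.72
position: [0.5412, -0.1562, 0.189]
ee_rot: [0.0, 0.753, 0.658, 0.0]
contact_force: [1.2, 0.8, 0.1]
width: 0.0551
gripper_force: 0.0
clock: 9.05
position: [0.5547, -0.212, 0.1884]
ee_rot: [-0.001, 0.753, 0.657, -0.0]
contact_force: [-0.1, 0.5, 0.5]
width: 0.0549
gripper_force: 0.0
w block (np.float64(329.5), np.float64(260.4)) 1514 [ 0.561  -0.2432] plate [ 0.5605 -0.2457] [79.4 43.8] -0.136
t block (np.float64(437.2), np.float64(266.7)) 41 [ 0.5613 -0.2299] plate [ 0.5617 -0.2316] [78.2 20.4] -0.136
tri block [ 0.5612 -0.2136  0.1045] res 0.0012
tool d [-0.0336  0.0104  0.1558] turn 0.002 yaw now 1.437 j6 -0.35
red plate ((np.float64(317.5), np.float64(307.3)), 239) ((np.float64(318.5), np.float64(296.1)), 168)
```

```bash
echo '[[-0.017, 0.005, 0.03, 0], [-0.0166, 0.0055, 0.03, 0], [0, 0, 0.04, 0], [0, 0, 0.03, 0], [0, 0, 0, 0]]' > mv.in && python3 steer.py mv.in; python3 go.py .5603 -.2445 .033 1.435;echo '[[0, 0, 0.0133, 0], [0, 0, 0.0133, 0], [0, 0, 0, 0], [0, 0, 0, 0], [0, 0, 0, 0]]' > mv.in && python3 steer.py mv.in; python3 go.py .5603 -.2445 .033 1.435
```

```text
clock: 9.62
position: [0.5565, -0.2423, 0.0536]
ee_rot: [-0.006, 0.752, 0.659, -0.002]
contact_force: [-1.5, 0.5, 0.1]
width: 0.055
gripper_force: 0.0
tool d [-0.0018  0.0043  0.0206] turn 0.003 yaw now 1.438 j6 -0.39
clock: 10.03
position: [0.5619, -0.2461, 0.0348]
ee_rot: [0.001, 0.753, 0.659, 0.0]
contact_force: [0.5, -0.5, 0.2]
width: 0.0548
gripper_force: 0.0
tool d [ 0.0014 -0.0018  0.0018] turn 0.003 yaw now 1.438 j6 -0.39
```

```bash
echo '[[0, 0, 0.001, 0], [0, 0, 0, 0], [0, 0, 0, 0], [0, 0, 0, 0], [0, 0, 0, 0]]' > mv.in && python3 steer.py mv.in 0 60; echo '[[0, 0, -0.02, 0], [0, 0, -0.04, -0.025], [0, 0, -0.04, -0.025], [0, 0, -0.04, -0.025], [0, 0, -0.02, 0]]' > mv.in && python3 steer.py mv.in; echo '[[0, 0, 0, 0], [0, 0, 0, 0]]' > mv.in && python3 steer.py mv.in; python3 go.py .584 .033 .18 1.515
```

```text
clock: 10.45
position: [0.5614, -0.2465, 0.0331]
ee_rot: [0.001, 0.753, 0.658, 0.0]
contact_force: [-0.7, 1.1, 5.7]
width: 0.0229
gripper_force: 61.4
clock: 10.87
position: [0.5623, -0.2472, 0.1965]
ee_rot: [0.003, 0.727, 0.686, 0.001]
contact_force: [1.3, -0.4, -2.8]
width: 0.0226
gripper_force: 60.3
clock: 11.03
position: [0.5609, -0.2463, 0.1922]
ee_rot: [0.001, 0.728, 0.686, 0.0]
contact_force: [-0.6, 0.2, -3.0]
width: 0.0227
gripper_force: 60.3
tool d [0.2802 0.0066 0.012 ] turn -0.003 yaw now 1.512 j6 -0.47
```

```bash
echo '[[0.04, 0.001, 0, 0], [0.04, 0.001, 0, 0], [0.04, 0.001, 0, 0], [0.04, 0.001, 0, 0], [0.04, 0.001, 0, 0]]' > mv.in && python3 steer.py mv.in; echo '[[0.04, 0.001, 0, 0], [0.04, 0.0005, 0, 0], [0, 0, 0.035, 0], [0, 0, 0.035, 0], [0, 0, 0.035, 0]]' > mv.in && python3 steer.py mv.in; echo '[[0, 0, 0.014, 0], [0, 0, 0, 0], [0, 0, 0, 0], [0, 0, 0, 0]]' > mv.in && python3 steer.py mv.in;python3 go.py .584 .033 .06 1.515; python3 pock.py w4
python3 - <<'E'
import cv2; i=cv2.imread('pics/w4.png'); cv2.imwrite('pics/w4c.png',i[180:420])
E
```

```text
clock: 11.45
position: [0.5754, -0.0449, 0.1881]
ee_rot: [-0.003, 0.728, 0.686, -0.002]
contact_force: [0.3, -0.1, -2.9]
width: 0.0226
gripper_force: 60.2
clock: 11.87
position: [0.5816, 0.0343, 0.0831]
ee_rot: [-0.001, 0.727, 0.687, -0.002]
contact_force: [0.4, -0.2, -3.4]
width: 0.0228
gripper_force: 60.3
clock: 12.2
position: [0.584, 0.0327, 0.0725]
ee_rot: [-0.0, 0.728, 0.686, -0.0]
contact_force: [-0.2, 0.1, -2.4]
width: 0.0229
gripper_force: 60.0
tool d [ 0.0003 -0.      0.0125] turn -0.003 yaw now 1.512 j6 -0.0
held: tool y centre -0.0082 len 0.0971, far edge x at ends 0.0324 0.0227 -> centre x 0.0055, tilt -0.132
tcp [0.584  0.0327 0.0725]
```

View pics/w4c.png

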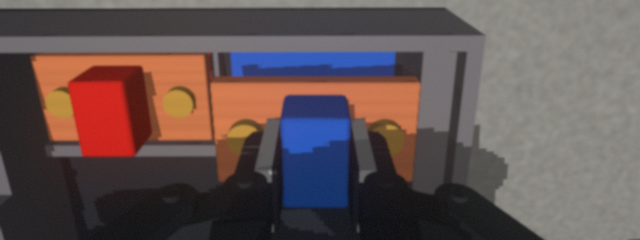

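```bash
echo '[[0, 0, 0.015, 0], [0, 0, 0.01, 0], [0, 0, 0.006, 0], [0, 0, 0.004, 0], [0, 0, 0, 0]]' > mv.in && python3 steer.py mv.in; echo '[[0, 0, 0, 0], [0, 0, 0, 0]]' > mv.in && python3 steer.py mv.in; python3 go.py .584 .033 .0385 1.515
```

```text
clock: 12.67
position: [0.5845, 0.0327, 0.0383]
ee_rot: [0.0, 0.728, 0.686, 0.0]
contact_force: [0.0, -0.4, -2.2]
width: 0.0227
gripper_force: 60.2
clock: 12.83
position: [0.5844, 0.0328, 0.0382]
ee_rot: [0.0, 0.728, 0.686, 0.0]
contact_force: [-0.2, -0.6, -3.3]
width: 0.0228
gripper_force: 60.2
tool d [ 0.0002 -0.0004 -0.0004] turn -0.003 yaw now 1.512 j6 -0.0
```

```bash
echo '[[0, 0, 0.0015, 0], [0, 0, 0, 0], [0, 0, 0, 0], [0, 0, 0, 0]]' > mv.in && python3 steer.py mv.in .055; echo '[[0, 0, -0.04, 0], [0, 0, -0.04, 0], [0, 0, -0.04, 0], [0, 0, -0.04, -0.125], [0, 0, 0, -0.125]]' > mv.in && python3 steer.py mv.in; echo '[[0, 0, 0, 0], [0, 0, 0, 0]]' > mv.in && python3 steer.py mv.in; python3 go.py .585 .28 .2 1.762
```

```text
clock: 13.17
position: [0.5843, 0.0328, 0.0367]
ee_rot: [0.0, 0.728, 0.686, 0.0]
contact_force: [0.1, -0.7, 0.0]
width: 0.0551
gripper_force: 0.0
clock: 13.58
position: [0.5888, 0.0326, 0.2055]
ee_rot: [0.007, 0.634, 0.773, 0.005]
contact_force: [0.8, -0.2, 0.2]
width: 0.0547
gripper_force: 0.0
clock: 13.75
position: [0.5834, 0.0329, 0.1963]
ee_rot: [-0.0, 0.638, 0.77, -0.0]
contact_force: [0.2, 0.5, -0.6]
width: 0.0551
gripper_force: 0.0
tool d [ 0.2425  0.0477 -0.0037] turn -0.003 yaw now 1.759 j6 -0.25
```

```bash
echo '[[0.0404, 0.008, 0, 0], [0.0404, 0.008, 0, 0], [0.0404, 0.008, 0, 0], [0.0404, 0.008, 0, 0], [0.0404, 0.008, 0, 0]]' > mv.in && python3 steer.py mv.in; echo '[[0.0404, 0.008, 0, 0], [0, 0, 0, 0], [0, 0, 0, 0]]' > mv.in && python3 steer.py mv.in
python3 shunt.py white .589 .252 w5; python3 go.py .589 .252 .033 1.78
python3 - <<'E'
from lib import *
t=grab("top"); m=mask(t["img"],"copper"); 
print([(b[:2],np.round(rectw(t,b[2],.008)[0],4)) for b in blobs(m) if 180<b[0][0]<280 and 230<b[0][1]<280])
E
```

```text
clock: 14.17
position: [0.5833, 0.2401, 0.1937]
ee_rot: [-0.001, 0.638, 0.77, -0.002]
contact_force: [1.0, 0.4, -0.3]
width: 0.0552
gripper_force: 0.0
clock: 14.42
position: [0.5834, 0.2819, 0.1935]
ee_rot: [-0.001, 0.636, 0.772, -0.002]
contact_force: [0.8, -1.1, -1.0]
width: 0.0552
gripper_force: 0.0
w block (np.float64(314.6), np.float64(255.6)) 827 [0.5879 0.2535] plate [0.5893 0.247 ] [79.5 43.8] 0.194
t block (np.float64(224.1), np.float64(254.9)) 105 [0.5869 0.2556] plate [0.5889 0.2488] [79.2 43.2] 0.198
tri block [0.5872 0.2548 0.0335] res 0.0005
tool d [-0.0274  0.0004  0.1613] turn -0.019 yaw now 1.761 j6 0.15
[(((np.float64(229.7), np.float64(254.5)), 402), array([0.5889, 0.2489]))]
```

View pics/w5.png

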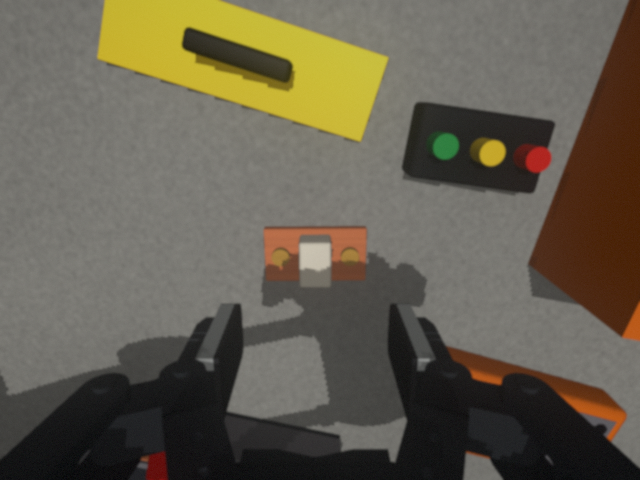

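The white shunt at (315,255) is well isolated, with its plate at about (.589,.248) and yaw .195.

```bash
python3 go.py .589 .248 .033 1.766; echo '[[-0.016, 0, 0.03, 0], [-0.0165, -0.001, 0.03, 0], [0, 0, 0.04, 0], [0, 0, 0.03, 0], [0, 0, 0.014, 0]]' > mv.in && python3 steer.py mv.in; echo '[[0, 0, 0.011, 0], [0, 0, 0.005, 0], [0, 0, 0, 0], [0, 0, 0, 0]]' > mv.in && python3 steer.py mv.in;  python3 go.py .589 .248 .033 1.766
```

```text
tool d [-0.0308 -0.0007  0.1618] turn -0.006 yaw now 1.76 j6 0.15
clock: 14.98
position: [0.5873, 0.2444, 0.0478]
ee_rot: [-0.002, 0.638, 0.77, -0.004]
contact_force: [0.0, 0.1, -0.7]
width: 0.0554
gripper_force: 0.0
clock: 15.32
position: [0.5911, 0.2475, 0.0372]
ee_rot: [0.001, 0.637, 0.771, 0.001]
contact_force: [0.9, -0.7, 0.8]
width: 0.0551
gripper_force: 0.0
tool d [ 0.0009 -0.0019  0.0042] turn -0.005 yaw now 1.761 j6 0.1
```

```bash
echo '[[0, 0, 0.0035, 0], [0, 0, 0, 0], [0, 0, 0, 0], [0, 0, 0, 0], [0, 0, 0, 0]]' > mv.in && python3 steer.py mv.in 0 60; echo '[[0, 0, -0.02, 0], [0, 0, -0.04, 0.06], [0, 0, -0.04, 0.06], [0, 0, -0.04, 0.06], [0, 0, -0.02, 0.066]]' > mv.in && python3 steer.py mv.in; echo '[[0, 0, 0, 0], [0, 0, 0, 0]]' > mv.in && python3 steer.py mv.in; python3 go.py .5752 -.117 .18 1.515
```

```text
clock: 15.73
position: [0.5907, 0.2481, 0.0339]
ee_rot: [0.001, 0.636, 0.771, 0.001]
contact_force: [-0.5, 0.9, 5.2]
width: 0.0226
gripper_force: 61.8
clock: 16.15
position: [0.5919, 0.2485, 0.1978]
ee_rot: [0.002, 0.727, 0.686, 0.003]
contact_force: [0.7, -0.4, -1.7]
width: 0.0226
gripper_force: 61.0
clock: 16.32
position: [0.5903, 0.248, 0.1934]
ee_rot: [0.0, 0.726, 0.688, 0.001]
contact_force: [-1.2, -0.6, -3.3]
width: 0.0227
gripper_force: 60.9
tool d [-0.3653  0.0045  0.0133] turn 0.002 yaw now 1.517 j6 0.34
```

```bash
echo '[[-0.0405, 0.0005, 0, 0], [-0.0405, 0.0005, 0, 0], [-0.0405, 0.0005, 0, 0], [-0.0405, 0.0005, 0, 0], [-0.0405, 0.0005, 0, 0]]' > mv.in && python3 steer.py mv.in; echo '[[-0.0405, 0.0005, 0, 0], [-0.0405, 0.0005, 0, 0], [-0.0405, 0.0005, 0, 0], [-0.0413, 0.0005, 0, 0], [0, 0, 0, 0]]' > mv.in && python3 steer.py mv.in; echo '[[0, 0, 0.04, 0], [0, 0, 0.04, 0], [0, 0, 0.039, 0], [0, 0, 0, 0], [0, 0, 0, 0]]' > mv.in && python3 steer.py mv.in; echo '[[0, 0, 0, 0], [0, 0, 0, 0]]' > mv.in && python3 steer.py mv.in; python3 go.py .5752 -.117 .039 1.515; python3 pock.py w6
python3 - <<'E'
import cv2; i=cv2.imread('pics/w6.png'); cv2.imwrite('pics/w6c.png',i[100:440])
E
```

```text
clock: 16.73
position: [0.5792, 0.0441, 0.1894]
ee_rot: [-0.002, 0.726, 0.688, -0.002]
contact_force: [0.9, -0.7, -2.5]
width: 0.0226
gripper_force: 60.9
clock: 17.15
position: [0.5729, -0.1247, 0.1895]
ee_rot: [-0.0, 0.728, 0.686, -0.003]
contact_force: [0.9, 0.5, -2.0]
width: 0.0229
gripper_force: 60.8
clock: 17.57
position: [0.5713, -0.1159, 0.0701]
ee_rot: [-0.004, 0.726, 0.688, -0.002]
contact_force: [0.1, -0.1, -1.6]
width: 0.0227
gripper_force: 60.7
clock: 17.73
position: [0.5764, -0.1175, 0.0758]
ee_rot: [0.002, 0.726, 0.688, 0.001]
contact_force: [0.2, -0.8, -2.1]
width: 0.0224
gripper_force: 60.7
tool d [ 0.0005 -0.0013  0.0368] turn 0.001 yaw now 1.516 j6 -0.26
green (np.float64(130.9), np.float64(265.0)) c [ 0.4855 -0.112 ] [79.8 45.3] yaw -0.056
held: tool y centre 0.0002 len 0.0800, far edge x at ends 0.0219 0.0219 -> centre x -0.0001, tilt -0.000
tcp [ 0.5764 -0.1175  0.0758]
```

View pics/w6c.png

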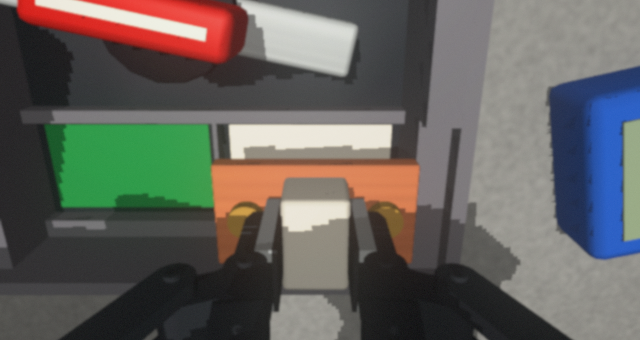

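The white plate (columns 212–418, centre 315) sits about 2 mm to +x of the white pad (229–391, centre 310). I'll correct that and lower it.

```bash
echo '[[0.001, -0.0022, 0.013, 0], [0, 0, 0.01, 0], [0, 0, 0.006, 0], [0, 0, 0.004, 0], [0, 0, 0, 0]]' > mv.in && python3 steer.py mv.in; echo '[[0, 0, 0.003, 0], [0, 0, 0, 0], [0, 0, 0, 0]]' > mv.in && python3 steer.py mv.in; python3 go.py .574 -.1165 .039 1.515
```

```text
clock: 18.2
position: [0.5723, -0.1159, 0.0404]
ee_rot: [-0.0, 0.726, 0.687, -0.0]
contact_force: [-0.4, -0.2, -2.1]
width: 0.0228
gripper_force: 64.5
clock: 18.45
position: [0.5733, -0.1162, 0.0385]
ee_rot: [0.001, 0.726, 0.687, 0.0]
contact_force: [0.3, 0.3, 1.2]
width: 0.0227
gripper_force: 63.8
tool d [-0.0003  0.0007 -0.0005] turn 0.001 yaw now 1.516 j6 -0.26
```

```bash
echo '[[0, 0, 0, 0], [0, 0, 0, 0], [0, 0, -0.03, 0], [0, 0, -0.04, 0], [0, 0, -0.04, 0]]' > mv.in && python3 steer.py mv.in .055; echo '[[0, 0, -0.04, 0], [0, 0, -0.02, -0.12], [0, 0, 0, -0.12], [0, 0, 0, -0.12], [0, 0, 0, -0.12]]' > mv.in && python3 steer.py mv.in; echo '[[0, 0, 0, -0.12], [0, 0, 0, -0.12], [0, 0, 0, -0.12], [0, 0, 0, -0.12], [0, 0, 0, -0.12]]' > mv.in && python3 steer.py mv.in; echo '[[0, 0, 0, -0.12], [0, 0, 0, -0.12], [0, 0, 0, -0.12], [0, 0, 0, -0.12], [0, 0, 0, -0.12]]' > mv.in && python3 steer.py mv.in; echo '[[0, 0, 0, 0], [0, 0, 0, 0]]' > mv.in && python3 steer.py mv.in; python3 go.py .495 -.357 .22 3.198
```

```text
clock: 18.87
position: [0.5714, -0.1158, 0.1479]
ee_rot: [-0.001, 0.726, 0.687, -0.001]
contact_force: [0.3, -0.9, 0.3]
width: 0.0544
gripper_force: 0.0
clock: 19.28
position: [0.5726, -0.1161, 0.2088]
ee_rot: [0.001, 0.54, 0.842, 0.0]
contact_force: [0.1, 0.4, -0.2]
width: 0.0549
gripper_force: 0.0
clock: 19.7
position: [0.5723, -0.1161, 0.2078]
ee_rot: [-0.0, 0.267, 0.964, -0.0]
contact_force: [0.1, -0.2, 0.2]
width: 0.0547
gripper_force: 0.0
clock: 20.12
position: [0.5723, -0.1161, 0.2078]
ee_rot: [-0.0, -0.03, 1.0, -0.0]
contact_force: [-0.3, 0.1, -0.2]
width: 0.0549
gripper_force: 0.0
clock: 20.28
position: [0.5724, -0.1161, 0.2078]
ee_rot: [-0.0, -0.026, 1.0, -0.0]
contact_force: [0.3, 0.3, 0.9]
width: 0.0549
gripper_force: 0.0
tool d [ 0.0896 -0.2367 -0.0122] turn -0.005 yaw now -3.09 j6 -1.94
```

```bash
echo '[[0.0145, -0.0385, 0, 0], [0.0145, -0.0385, 0, 0], [0.0145, -0.0385, 0, 0], [0.0145, -0.0385, 0, 0], [0.0145, -0.0385, 0, 0]]' > mv.in && python3 steer.py mv.in; echo '[[0.0145, -0.0385, -0.012, 0], [0.0026, -0.0057, 0, -0.005], [0, 0, 0, 0], [0, 0, 0, 0]]' > mv.in && python3 steer.py mv.in
cat > cover.py <<'E'
# cover.py x y [save]: yellow plate rect at its top (z=.005), black rib on it, height of the rib by wrist+top
from lib import *; import sys
def rib(c,x,y,zp):
    u0=proj(c,[x,y,zp]); b=near(mask(c["img"],"yellow"),u0,300); m=b[2].astype(np.uint8)
    cs,_=cv2.findContours(m,cv2.RETR_EXTERNAL,cv2.CHAIN_APPROX_NONE); h=np.zeros_like(m); cv2.fillConvexPoly(h,cv2.convexHull(np.concatenate(cs)),1)
    h=cv2.erode(h,np.ones((3,3))); v=c["img"].max(2)
    k=near(((v<60)&(h>0)).astype(np.uint8),u0,15); return b,k
if __name__=="__main__":
    x,y=map(float,sys.argv[1:3]); w=grab("wrist",*sys.argv[3:4]);t=grab("top"); o=[]
    for n,c in (("w",w),("t",t)):
        b,k=rib(c,x,y,.005); r=rectw(c,b[2],.005); q=rectw(c,k[2],.029); o.append((c,k[0]))
        print(n,"plate",np.round(r[0],4),np.round(r[1],1),round(r[2],3),"rib@.029",np.round(q[0],4),np.round(q[1],1),round(q[2],3))
    X,e=tri(*o); print("tri rib",np.round(X,4),round(e,4))
E
python3 cover.py .524 -.357 w7; python3 go.py .524 -.357 .05 3.198
```

```text
clock: 20.7
position: [0.5097, -0.3137, 0.208]
ee_rot: [0.0, -0.026, 1.0, -0.0]
contact_force: [0.2, -0.3, -0.0]
width: 0.0548
gripper_force: 0.0
clock: 21.03
position: [0.4959, -0.3559, 0.2192]
ee_rot: [-0.0, -0.028, 1.0, 0.001]
contact_force: [0.4, 0.5, 0.7]
width: 0.0551
gripper_force: 0.0
w plate [ 0.525  -0.3609] [190.7  59.4] 0.056 rib@.029 [ 0.5211 -0.3611] [68.5 10.8] 0.044
t plate [ 0.5253 -0.3572] [187.8  58.7] 0.053 rib@.029 [ 0.5246 -0.3549] [63.9 14.5] 0.047
tri rib [ 0.5229 -0.362   0.0064] 0.0005
tool d [-0.0275 -0.0044  0.1691] turn 0.003 yaw now -3.082 j6 -2.37
```

View pics/w7.png

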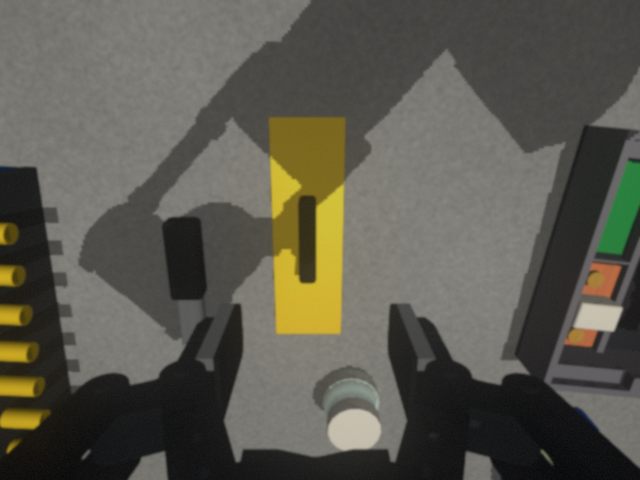

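The right cover is at (308,226) in the wrist view, with its rib centred and both fingers clear of the jar (352,405). White is seated in the tray. I'll grasp the cover now.

```bash
python3 go.py .525 -.3597 .032 3.198; echo '[[-0.0145, -0.001, 0.04, 0], [-0.0145, -0.001, 0.04, 0], [0, 0, 0.04, 0], [0, 0, 0.035, 0], [0, 0, 0.014, 0]]' > mv.in && python3 steer.py mv.in; echo '[[0, 0, 0.008, 0], [0, 0, 0.006, 0], [0, 0, 0.003, 0], [0, 0, 0, 0], [0, 0, 0, 0]]' > mv.in && python3 steer.py mv.in; python3 go.py .525 -.3597 .032 3.198
```

```text
tool d [-0.0284 -0.0072  0.1871] turn 0.003 yaw now -3.082 j6 -2.37
clock: 21.55
position: [0.5227, -0.3517, 0.0468]
ee_rot: [-0.004, -0.031, 1.0, 0.003]
contact_force: [-0.1, 1.2, -0.1]
width: 0.055
gripper_force: 0.0
clock: 21.97
position: [0.5255, -0.3568, 0.0366]
ee_rot: [0.001, -0.03, 1.0, -0.001]
contact_force: [-0.1, -0.4, -0.3]
width: 0.0554
gripper_force: 0.0
tool d [ 0.0007 -0.0029  0.0046] turn 0.003 yaw now -3.082 j6 -2.34
```

```bash
echo '[[0, -0.003, 0.0045, 0], [0, 0, 0, 0], [0, 0, 0, 0]]' > mv.in && python3 steer.py mv.in;echo '[[0, 0, 0, 0], [0, 0, 0, 0], [0, 0, 0, 0], [0, 0, 0, 0], [0, 0, 0, 0]]' > mv.in && python3 steer.py mv.in 0 80; echo '[[0, 0, -0.02, 0], [0, 0, -0.04, 0], [0, 0, -0.04, 0.03], [0, 0, -0.04, 0.06], [0, 0, -0.02, 0.02]]' > mv.in && python3 steer.py mv.in; echo '[[0, 0, 0, 0], [0, 0, 0, 0]]' > mv.in && python3 steer.py mv.in; python3 go.py .532 -.1135 .18 3.086
```

```text
clock: 22.22
position: [0.5249, -0.3599, 0.0312]
ee_rot: [0.0, -0.029, 1.0, -0.0]
contact_force: [0.2, 0.9, 0.2]
width: 0.055
gripper_force: 0.0
clock: 22.63
position: [0.525, -0.3597, 0.0311]
ee_rot: [0.0, -0.03, 1.0, -0.0]
contact_force: [-0.2, 0.1, 2.6]
width: 0.0121
gripper_force: 80.9
clock: 23.05
position: [0.5262, -0.3605, 0.1956]
ee_rot: [0.003, 0.026, 1.0, -0.002]
contact_force: [-0.3, -1.5, -1.8]
width: 0.0119
gripper_force: 80.3
clock: 23.22
position: [0.5249, -0.3594, 0.1913]
ee_rot: [0.001, 0.025, 1.0, -0.001]
contact_force: [-0.3, 0.7, -3.4]
width: 0.0125
gripper_force: 80.3
tool d [0.0053 0.246  0.011 ] turn 0.005 yaw now 3.091 j6 -2.23
```

```bash
echo '[[0.0003, 0.041, 0, 0], [0.0003, 0.041, 0, 0], [0.0003, 0.041, 0, 0], [0.0003, 0.041, 0, 0], [0.0003, 0.041, 0, 0]]' > mv.in && python3 steer.py mv.in; echo '[[0.0003, 0.041, 0, 0], [0, 0, 0.04, 0.005], [0, 0, 0.03, 0], [0, 0, 0.0, 0], [0, 0, 0, 0]]' > mv.in && python3 steer.py mv.in; echo '[[0, 0, 0, 0], [0, 0, 0, 0]]' > mv.in && python3 steer.py mv.in; python3 go.py .5303 -.1139 .1 3.086
python3 - <<'E'
from lib import *
grab("wrist","w8")
E
```

```text
clock: 23.63
position: [0.5316, -0.1521, 0.1873]
ee_rot: [-0.003, 0.026, 1.0, 0.001]
contact_force: [0.5, 0.9, -2.3]
width: 0.0122
gripper_force: 80.2
clock: 24.05
position: [0.5327, -0.1125, 0.1174]
ee_rot: [-0.004, 0.028, 1.0, 0.001]
contact_force: [-0.0, -0.3, -1.0]
width: 0.0119
gripper_force: 80.1
clock: 24.22
position: [0.5366, -0.1146, 0.1217]
ee_rot: [0.001, 0.028, 1.0, -0.0]
contact_force: [1.2, 0.5, -0.8]
width: 0.0123
gripper_force: 80.2
tool d [0.0063 0.0003 0.0217] turn -0.001 yaw now 3.085 j6 -1.85
```

View pics/w8.png

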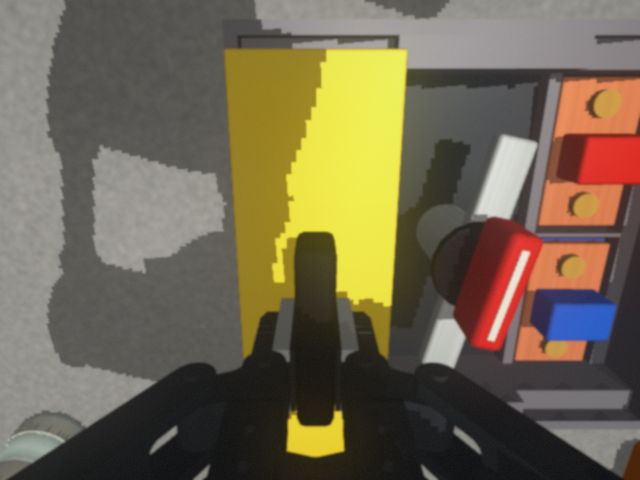

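The cover is held straight (near end columns 225–408) above the slot (239–397). It needs about 6 mm towards the robot and 1 mm in +y.

```bash
echo '[[0.0063, 0.001, 0.012, 0], [0, 0, 0.012, 0], [0, 0, 0.01, 0], [0, 0, 0, 0], [0, 0, 0, 0]]' > mv.in && python3 steer.py mv.in; echo '[[0, 0, 0, 0], [0, 0, 0, 0]]' > mv.in && python3 steer.py mv.in; python3 go.py .5303 -.1135 .085 3.086
python3 - <<'E'
from lib import *
w=grab("wrist","w9"); i=cv2.imread("pics/w9.png")[0:160,150:550]; cv2.imwrite("pics/w9c.png",cv2.resize(i,None,fx=2,fy=2))
E
```

```text
clock: 24.68
position: [0.5295, -0.1127, 0.0869]
ee_rot: [0.0, 0.028, 1.0, -0.0]
contact_force: [0.0, 0.0, -1.5]
width: 0.0123
gripper_force: 80.3
clock: 24.85
position: [0.5301, -0.1126, 0.0875]
ee_rot: [0.001, 0.028, 1.0, -0.0]
contact_force: [-0.2, 0.6, -2.3]
width: 0.0123
gripper_force: 80.3
tool d [-0.0003 -0.0008  0.0025] turn -0.0 yaw now 3.086 j6 -1.85
```

View pics/w9c.png

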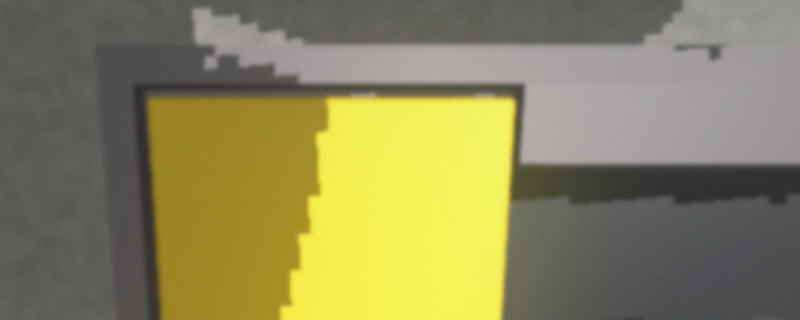

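The cover lies inside the slot outline, with gaps of 3–6 px at the end and sides. I'll lower it.

```bash
echo '[[-0.0005, -0.0005, 0.006, 0], [0, 0, 0.005, 0], [0, 0, 0.004, 0], [0, 0, 0.002, 0], [0, 0, 0, 0]]' > mv.in && python3 steer.py mv.in; echo '[[0, 0, 0, 0], [0, 0, 0, 0]]' > mv.in && python3 steer.py mv.in
```

```text
clock: 25.32
position: [0.5296, -0.1128, 0.0711]
ee_rot: [-0.0, 0.028, 1.0, -0.0]
contact_force: [-3.7, 1.9, 11.9]
width: 0.0126
gripper_force: 82.1
clock: 25.48
position: [0.5295, -0.1128, 0.0711]
ee_rot: [0.0, 0.028, 1.0, -0.0]
contact_force: [-3.9, 1.1, 11.2]
width: 0.0122
gripper_force: 82.1
```

```bash
echo '[[0, 0, 0, 0], [0, 0, 0, 0], [0, 0, 0, 0], [0, 0, -0.02, 0], [0, 0, -0.04, 0]]' > mv.in && python3 steer.py mv.in .045; echo '[[0, 0, -0.04, 0.046], [0, 0, -0.04, 0], [0, 0, 0, 0], [0, 0, 0, 0]]' > mv.in && python3 steer.py mv.in; python3 go.py .482 .378 .21 3.04
python3 - <<'E'
from lib import *
w=grab("wrist","w10"); i=cv2.imread("pics/w10.png"); cv2.imwrite("pics/w10.png",cv2.resize(i,(480,360)))
E
```

```text
clock: 25.9
position: [0.5263, -0.1117, 0.1256]
ee_rot: [-0.006, 0.028, 1.0, 0.002]
contact_force: [0.5, 0.5, -1.1]
width: 0.0446
gripper_force: 0.0
clock: 26.23
position: [0.5313, -0.1133, 0.2121]
ee_rot: [0.003, 0.051, 0.999, -0.001]
contact_force: [-0.9, -0.1, -0.6]
width: 0.0446
gripper_force: 0.0
tool d [0.0989 0.4838 0.0008] turn -0.0 yaw now 3.04 j6 -1.81
```

View pics/w10.png

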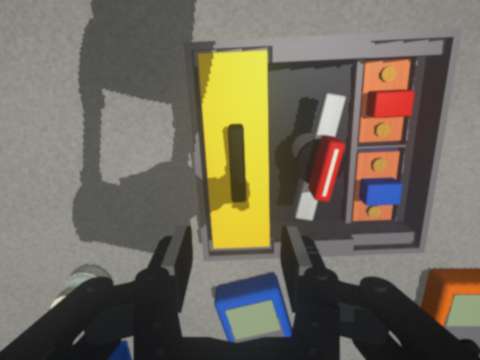

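The right cover is seated in its slot (234,150). Red and blue lie in their pockets, and the bar and wing are parallel. Now the left cover.

```bash
echo '[[0.0083, 0.0405, 0, 0], [0.0083, 0.0405, 0, 0], [0.0083, 0.0405, 0, 0], [0.0083, 0.0405, 0, 0], [0.0083, 0.0405, 0, 0]]' > mv.in && python3 steer.py mv.in; echo '[[0.0083, 0.0405, 0, 0], [0.0083, 0.0405, 0, 0], [0.0083, 0.0405, 0, 0], [0.0083, 0.0405, 0, 0], [0.0083, 0.0405, 0, 0]]' > mv.in && python3 steer.py mv.in; echo '[[0.0083, 0.0405, 0, 0], [0.0076, 0.0383, 0, 0], [0, 0, 0, 0], [0, 0, 0, 0]]' > mv.in && python3 steer.py mv.in; python3 cover.py .512 .379; python3 go.py .512 .379 .0315 3.04
```

```text
clock: 26.7
position: [0.5071, 0.0944, 0.2072]
ee_rot: [-0.002, 0.051, 0.999, -0.0]
contact_force: [0.5, -0.3, -0.5]
width: 0.045
gripper_force: 0.0
clock: 27.12
position: [0.4865, 0.3, 0.207]
ee_rot: [-0.002, 0.051, 0.999, -0.001]
contact_force: [1.2, -0.5, 0.3]
width: 0.0449
gripper_force: 0.0
clock: 27.45
position: [0.4789, 0.3798, 0.2066]
ee_rot: [-0.002, 0.049, 0.999, -0.002]
contact_force: [-0.1, 0.0, 0.7]
width: 0.0448
gripper_force: 0.0
w plate [0.5129 0.3772] [191.2  59.6] -0.104 rib@.029 [0.5105 0.3774] [69.6 11. ] -0.102
t plate [0.5128 0.3805] [188.6  58.8] -0.102 rib@.029 [0.5126 0.376 ] [62.7 14.1] -0.1
tri rib [0.5128 0.3765 0.0281] 0.0004
tool d [-0.0326  0.0055  0.1759] turn 0.0 yaw now 3.04 j6 -0.92
```

```bash
python3 go.py .5129 .378 .0315 3.04; echo '[[-0.0165, 0, 0.04, 0], [-0.0165, 0.001, 0.04, 0], [0, 0, 0.04, 0], [0, 0, 0.035, 0], [0, 0, 0.01, 0]]' > mv.in && python3 steer.py mv.in; echo '[[0, 0, 0.004, 0], [0, 0, 0.003, 0], [0, 0, 0, 0], [0, 0, 0, 0], [0, 0, 0, 0]]' > mv.in && python3 steer.py mv.in; python3 go.py .5129 .378 .0315 3.038
```

```text
tool d [-0.0336  0.0046  0.1759] turn 0.0 yaw now 3.04 j6 -0.92
clock: 27.97
position: [0.5089, 0.3716, 0.0415]
ee_rot: [-0.005, 0.052, 0.999, -0.004]
contact_force: [-1.3, -0.4, -0.9]
width: 0.0448
gripper_force: 0.0
clock: 28.38
position: [0.5134, 0.3769, 0.0429]
ee_rot: [0.002, 0.051, 0.999, 0.001]
contact_force: [1.1, -0.6, 0.1]
width: 0.0449
gripper_force: 0.0
tool d [0.0006 0.001  0.0114] turn 0.002 yaw now 3.04 j6 -0.94
```

```bash
echo '[[0.0005, 0.001, 0.007, 0], [0, 0, 0.0045, 0], [0, 0, 0, 0], [0, 0, 0, 0]]' > mv.in && python3 steer.py mv.in; echo '[[0, 0, 0, 0], [0, 0, 0, 0], [0, 0, 0, 0], [0, 0, 0, 0], [0, 0, 0, 0]]' > mv.in && python3 steer.py mv.in 0 80; echo '[[0, 0, -0.02, 0], [0, 0, -0.04, 0], [0, 0, -0.04, -0.02], [0, 0, -0.04, -0.025], [0, 0, -0.02, 0]]' > mv.in && python3 steer.py mv.in; echo '[[0, 0, 0, 0], [0, 0, 0, 0]]' > mv.in && python3 steer.py mv.in; python3 go.py .5387 .0367 .18 3.086
```

```text
clock: 28.72
position: [0.5114, 0.3772, 0.0287]
ee_rot: [-0.0, 0.051, 0.999, -0.0]
contact_force: [-0.0, 0.2, -0.5]
width: 0.0451
gripper_force: 0.0
clock: 29.13
position: [0.512, 0.3774, 0.0295]
ee_rot: [0.0, 0.051, 0.999, 0.0]
contact_force: [-0.6, -0.2, 1.6]
width: 0.0124
gripper_force: 79.7
clock: 29.55
position: [0.5133, 0.3782, 0.1939]
ee_rot: [0.003, 0.028, 1.0, 0.002]
contact_force: [0.8, -0.4, -1.6]
width: 0.0121
gripper_force: 79.1
clock: 29.72
position: [0.5119, 0.3773, 0.1896]
ee_rot: [0.001, 0.028, 1.0, 0.0]
contact_force: [-0.7, -0.2, -3.8]
width: 0.0124
gripper_force: 79.2
tool d [-0.0461 -0.3386  0.0095] turn -0.001 yaw now 3.085 j6 -0.99
```

```bash
echo '[[-0.005, -0.0376, 0, 0], [-0.005, -0.0376, 0, 0], [-0.005, -0.0376, 0, 0], [-0.005, -0.0376, 0, 0], [-0.005, -0.0376, 0, 0]]' > mv.in && python3 steer.py mv.in; echo '[[-0.005, -0.0376, 0, 0], [-0.005, -0.0376, 0, 0], [-0.005, -0.0376, 0, 0], [-0.005, -0.0376, 0, 0], [0, 0, 0, 0]]' > mv.in && python3 steer.py mv.in; echo '[[0, 0, 0.04, 0], [0, 0, 0.035, 0], [0, 0, 0.01, 0], [0, 0, 0, 0], [0, 0, 0, 0]]' > mv.in && python3 steer.py mv.in;  echo '[[0, 0, 0, 0], [0, 0, 0, 0]]' > mv.in && python3 steer.py mv.in; python3 go.py .537 .037 .085 3.086
```

```text
clock: 30.13
position: [0.5239, 0.1862, 0.1858]
ee_rot: [-0.003, 0.028, 1.0, -0.001]
contact_force: [0.6, -1.1, -2.1]
width: 0.012
gripper_force: 79.1
clock: 30.55
position: [0.5364, 0.0302, 0.1861]
ee_rot: [-0.003, 0.031, 1.0, -0.003]
contact_force: [-0.0, 0.4, -3.0]
width: 0.0124
gripper_force: 79.3
clock: 30.97
position: [0.5369, 0.0372, 0.1031]
ee_rot: [-0.002, 0.028, 1.0, 0.0]
contact_force: [-0.1, 0.1, -1.9]
width: 0.0126
gripper_force: 79.3
clock: 31.13
position: [0.539, 0.0371, 0.1058]
ee_rot: [0.002, 0.028, 1.0, -0.0]
contact_force: [0.2, 0.0, -3.0]
width: 0.0124
gripper_force: 79.3
tool d [ 0.0021 -0.0002  0.0208] turn -0.001 yaw now 3.085 j6 -1.57
```

```bash
echo '[[0.002, 0, 0.01, 0], [0, 0, 0.011, 0], [0, 0, 0, 0], [0, 0, 0, 0], [0, 0, 0, 0]]' > mv.in && python3 steer.py mv.in; python3 go.py .537 .037 .07 3.086
python3 - <<'E'
from lib import *
w=grab("wrist","w11"); i=cv2.imread("pics/w11.png")[0:240,100:550]; cv2.imwrite("pics/w11c.png",cv2.resize(i,None,fx=1.6,fy=1.6))
E
```

```text
clock: 31.55
position: [0.5365, 0.0371, 0.0844]
ee_rot: [0.001, 0.028, 1.0, -0.0]
contact_force: [0.3, 0.3, -2.3]
width: 0.0124
gripper_force: 79.4
tool d [-0.0005 -0.0001  0.0144] turn -0.001 yaw now 3.085 j6 -1.57
```

View pics/w11c.png

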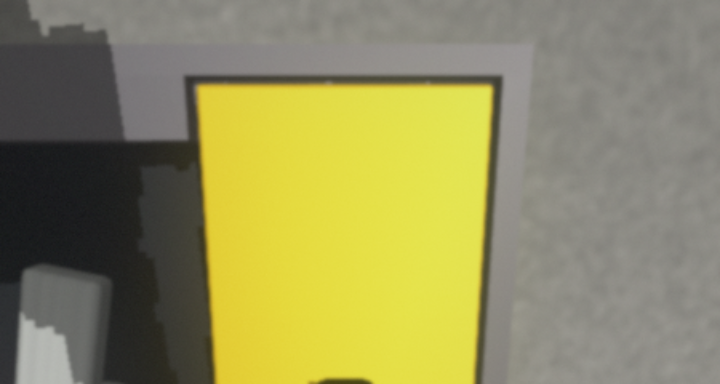

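The cover is centred in the slot, with a gap of about 10 px at each side and 7 at the end. I'll lower it and release.

```bash
echo '[[-0.001, 0, 0.006, 0], [0, 0, 0.005, 0], [0, 0, 0.003, 0], [0, 0, 0.001, 0], [0, 0, 0, 0]]' > mv.in && python3 steer.py mv.in; echo '[[0, 0, 0, 0], [0, 0, 0, 0]]' > mv.in && python3 steer.py mv.in
```

```text
clock: 32.02
position: [0.5365, 0.0369, 0.0694]
ee_rot: [0.0, 0.028, 1.0, -0.0]
contact_force: [-3.5, 0.8, 9.0]
width: 0.0119
gripper_force: 81.2
clock: 32.18
position: [0.5365, 0.0369, 0.0694]
ee_rot: [0.0, 0.028, 1.0, -0.0]
contact_force: [-2.9, -0.3, 9.1]
width: 0.0121
gripper_force: 81.2
```

```bash
echo '[[0, 0, 0, 0], [0, 0, 0, 0], [0, 0, 0, 0], [0, 0, -0.02, 0], [0, 0, -0.04, 0]]' > mv.in && python3 steer.py mv.in .045; echo '[[0, 0, -0.04, 0], [0, 0, -0.04, 0], [0.0125, -0.0375, -0.01, 0], [0.0125, -0.0375, 0, 0], [0, 0, 0, 0]]' > mv.in && python3 steer.py mv.in; echo '[[0, 0, 0, 0], [0, 0, 0, 0]]' > mv.in && python3 steer.py mv.in
cat > cap.py <<'E'
from lib import *; import sys
w=grab("wrist",*sys.argv[1:2]);t=grab("top"); o=[]
for n,c in (("w",w),("t",t)):
    b=near(mask(c["img"],"red"),proj(c,[.5345,-.039,.09]),40); o.append((c,b[0])); r=rectw(c,b[2],.093)
    print(n,b[:2],"red@.093",np.round(r[0],4),np.round(r[1],1),round(r[2],3))
    h=cv2.cvtColor(c["img"],cv2.COLOR_RGB2HSV); cs,_=cv2.findContours(b[2].astype(np.uint8),cv2.RETR_EXTERNAL,cv2.CHAIN_APPROX_NONE)
    k=np.zeros(b[2].shape,np.uint8); cv2.fillConvexPoly(k,cv2.convexHull(np.concatenate(cs)),1); k&=(h[:,:,1]<90).astype(np.uint8)
    l=blobs(k,8)
    if l: l=max(l,key=lambda q:q[1]); q=rectw(c,l[2],.093); o[-1]=(c,l[0]); print("  line",l[:2],np.round(q[0],4),np.round(q[1],1),round(q[2],3))
print("tri",tri(*o)); print(np.round(manip.get_state()["position"],4))
E
python3 cap.py w12
```

```text
clock: 32.6
position: [0.5329, 0.0371, 0.1242]
ee_rot: [-0.006, 0.028, 1.0, 0.0]
contact_force: [-0.4, 0.0, 0.1]
width: 0.0448
gripper_force: 0.0
clock: 33.02
position: [0.5058, -0.0415, 0.2193]
ee_rot: [0.0, 0.03, 1.0, -0.002]
contact_force: [-1.4, 0.2, -0.1]
width: 0.0452
gripper_force: 0.0
clock: 33.18
position: [0.5073, -0.0364, 0.2178]
ee_rot: [-0.0, 0.029, 1.0, 0.0]
contact_force: [-0.1, -0.2, -0.1]
width: 0.0451
gripper_force: 0.0
w ((np.float64(315.5), np.float64(266.9)), 1247) red@.093 [ 0.5313 -0.0381] [55.9 14.6] -0.277
  line ((np.float64(314.6), np.float64(276.4)), 267) [ 0.5357 -0.0387] [39.7  3. ] -0.268
t ((np.float64(179.9), np.float64(199.1)), 55) red@.093 [0.705  0.3388] [17.5 13.1] -1.568
tri (array([0.49655246, 0.07533604, 0.53224085]), np.float64(0.1751775630989687))
[ 0.5075 -0.0357  0.2175]
```

View pics/w12.png

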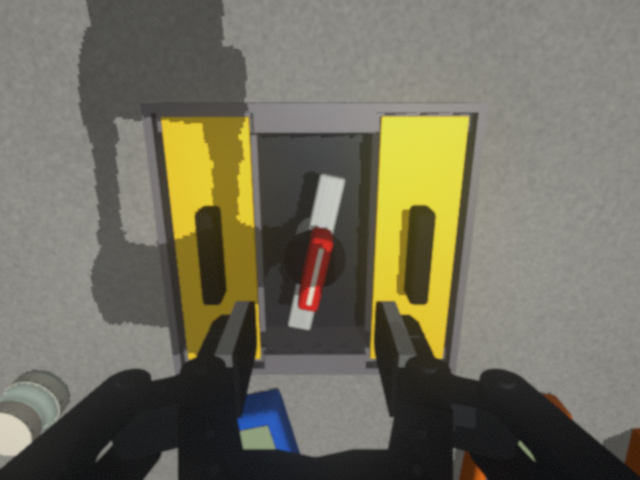

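Both covers are in their slots and the wing lies along the bar, with its line centred at (315,276) and yaw −0.27. Next I'll grip the cap.

```bash
echo '[[0, 0, 0, 0.106], [0, 0, 0, 0.106], [0, 0, 0, 0], [0, 0, 0, 0]]' > mv.in && python3 steer.py mv.in; python3 go.py .5354 -.0388 .12 2.872
```

```text
clock: 33.62
position: [0.5075, -0.0356, 0.2177]
ee_rot: [-0.0, 0.132, 0.991, 0.0]
contact_force: [0.8, -0.7, 0.7]
width: 0.0451
gripper_force: 0.0
tool d [-0.0278  0.0042  0.0977] turn 0.005 yaw now 2.877 j6 -1.51
```

```bash
echo '[[-0.0139, 0.002, 0.03, 0], [-0.0139, 0.0022, 0.03, 0], [0, 0, 0.03, 0], [0, 0, 0.008, 0], [0, 0, 0, 0]]' > mv.in && python3 steer.py mv.in; echo '[[0, 0, 0, 0], [0, 0, 0, 0]]' > mv.in && python3 steer.py mv.in;python3 go.py .5354 -.0388 .0905 2.872
```

```text
clock: 34.03
position: [0.5331, -0.039, 0.1175]
ee_rot: [-0.004, 0.133, 0.991, 0.0]
contact_force: [0.0, -0.5, 0.0]
width: 0.0449
gripper_force: 0.0
clock: 34.2
position: [0.5363, -0.0399, 0.1218]
ee_rot: [0.001, 0.134, 0.991, -0.0]
contact_force: [0.1, -0.4, 0.8]
width: 0.0446
gripper_force: 0.0
tool d [0.0012 0.0008 0.0313] turn 0.002 yaw now 2.874 j6 -1.51
```

```bash
echo '[[0.001, 0.001, 0.015, 0], [0, 0, 0.011, 0], [0, 0, 0.005, 0], [0, 0, 0, 0], [0, 0, 0, 0]]' > mv.in && python3 steer.py mv.in; echo '[[0, 0, 0, 0], [0, 0, 0, 0], [0, 0, 0, 0], [0, 0, 0, 0], [0, 0, 0, 0]]' > mv.in && python3 steer.py mv.in 0 90; python3 go.py .5354 -.0388 .0905 2.872; python3 -c "
from lib import *
print(np.round(manip.get_state()['contact_force'],1),np.round(manip.get_state()['moment'],2))"
```

```text
clock: 34.62
position: [0.5352, -0.0387, 0.0903]
ee_rot: [0.001, 0.134, 0.991, -0.0]
contact_force: [-0.1, 0.0, -0.1]
width: 0.0449
gripper_force: 0.0
clock: 35.03
position: [0.5352, -0.0384, 0.0902]
ee_rot: [0.001, 0.134, 0.991, 0.0]
contact_force: [-0.1, 2.5, 6.1]
width: 0.0125
gripper_force: 87.9
tool d [-0.0003 -0.0003 -0.0003] turn 0.001 yaw now 2.873 j6 -1.5
[-0.1  2.5  6.1] [0.19 0.13 0.01]
```

```bash
echo '[[0, 0, 0, 0.1], [0, 0, 0, 0.1], [0, 0, 0, 0.1], [0, 0, 0, 0.1], [0, 0, 0, 0.1]]' > mv.in && python3 steer.py mv.in; echo '[[0, 0, 0, 0.1], [0, 0, 0, 0.1], [0, 0, 0, 0.1], [0, 0, 0, 0.1], [0, 0, 0, 0.1]]' > mv.in && python3 steer.py mv.in; echo '[[0, 0, 0, 0.1], [0, 0, 0, 0.1], [0, 0, 0, 0], [0, 0, 0, 0]]' > mv.in && python3 steer.py mv.in;  python3 -c "
from lib import *
s=manip.get_state();print(np.round(s['contact_force'],1),np.round(s['moment'],2),np.round(s['qpos'][5],3))"
```

```text
clock: 35.45
position: [0.5351, -0.0387, 0.0902]
ee_rot: [0.001, 0.377, 0.926, 0.0]
contact_force: [-0.8, 0.8, 6.1]
width: 0.0125
gripper_force: 88.0
clock: 35.87
position: [0.5348, -0.0388, 0.0902]
ee_rot: [0.001, 0.595, 0.804, -0.0]
contact_force: [-1.6, 0.6, 6.1]
width: 0.0123
gripper_force: 88.1
clock: 36.2
position: [0.5346, -0.0389, 0.0902]
ee_rot: [0.0, 0.67, 0.742, -0.0]
contact_force: [-1.6, -0.5, 6.7]
width: 0.0124
gripper_force: 88.1
[-1.6 -0.5  6.7] [ 0.02  0.32 -0.09] -0.304
```

Turned 1.2 of about 1.36 rad to the stop. I'll go on in small steps through the stop and the clutch.

```bash
echo '[[0, 0, 0, 0.08], [0, 0, 0, 0.08], [0, 0, 0, 0.06], [0, 0, 0, 0.06], [0, 0, 0, 0.06]]' > mv.in && python3 steer.py mv.in; python3 -c "
from lib import *
s=manip.get_state();print(np.round(s['moment'],2),np.round(s['qpos'][5],3))"; echo '[[0, 0, 0, 0.06], [0, 0, 0, 0.06], [0, 0, 0, 0.06], [0, 0, 0, 0.06], [0, 0, 0, 0]]' > mv.in && python3 steer.py mv.in; echo '[[0, 0, 0, 0], [0, 0, 0, 0]]' > mv.in && python3 steer.py mv.in; python3 -c "
from lib import *
s=manip.get_state();print(np.round(s['moment'],2),np.round(s['qpos'][5],3))"
```

```text
clock: 36.62
position: [0.5344, -0.0388, 0.0902]
ee_rot: [0.0, 0.787, 0.617, -0.0]
contact_force: [-3.2, -0.2, 6.6]
width: 0.0127
gripper_force: 88.2
[0.   0.43 0.15] 0.039
clock: 37.03
position: [0.5343, -0.0387, 0.0902]
ee_rot: [0.0, 0.855, 0.519, -0.0]
contact_force: [-3.0, -0.4, 8.7]
width: 0.0124
gripper_force: 88.2
clock: 37.2
position: [0.5343, -0.0387, 0.0902]
ee_rot: [0.0, 0.854, 0.52, -0.0]
contact_force: [-3.3, 0.2, 7.6]
width: 0.0123
gripper_force: 88.2
[ 0.06  0.44 -0.04] 0.276
```

```bash
echo '[[0, 0, 0, 0], [0, 0, 0, 0], [0, 0, 0, 0], [0, 0, 0, 0], [0, 0, -0.02, 0]]' > mv.in && python3 steer.py mv.in .045; echo '[[0, 0, -0.04, 0], [0, 0, -0.04, 0], [0, 0, -0.04, 0], [0, 0, 0, 0], [0, 0, 0, 0]]' > mv.in && python3 steer.py mv.in; python3 go.py .38 -.035 .28 1.094
python3 - <<'E'
from lib import *
w=grab("wrist","w13"); i=cv2.imread("pics/w13.png"); cv2.imwrite("pics/w13.png",cv2.resize(i,(560,420)))
E
```

```text
clock: 37.62
position: [0.5319, -0.0381, 0.1061]
ee_rot: [-0.003, 0.854, 0.52, -0.003]
contact_force: [0.0, -0.3, -0.4]
width: 0.0447
gripper_force: 0.0
clock: 38.03
position: [0.5361, -0.0389, 0.2318]
ee_rot: [0.002, 0.854, 0.52, 0.002]
contact_force: [0.4, -0.2, -1.0]
width: 0.0454
gripper_force: 0.0
tool d [-0.0683 -0.1401 -0.0492] turn -0.001 yaw now 1.093 j6 0.28
```

View pics/w13.png

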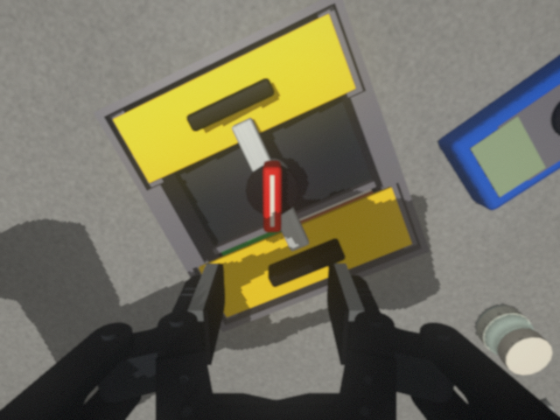

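The bar spans both covers at its stop, and the wing sits about 25° past it. I've now viewed 16 pictures, over the 14 allowed, so the last check uses numbers only.

```bash
echo '[[-0.016, -0.034, -0.012, 0], [-0.016, -0.034, -0.012, 0], [-0.016, -0.034, -0.012, 0], [-0.016, -0.034, -0.012, 0], [0, 0, 0, 0]]' > mv.in && python3 steer.py mv.in; echo '[[-0.016, -0.034, 0, 0], [-0.016, -0.034, 0, 0], [-0.016, -0.034, 0, 0], [0, 0, 0, 0], [0, 0, 0, 0]]' > mv.in && python3 steer.py mv.in
python3 - <<'E'
from lib import *
t=grab("top"); a=np.load("top0.npz")["img"]
for n,col,uv in (("m_yel","copper",(275,171)),("m_blue","blue",(380,178)),("driver","red",(130,257)),("box g","green",(180,225)),("jar","white",(474,213)),("wrench","white",(532,231))):
    print(n,[near(mask(i,col),uv)[:2] for i in (a,t["img"])])
for uv,z in (((320,277),.045),((384,277),.045)):
    b=near(mask(t["img"],"yellow"),uv,400); r=rectw(t,b[2],z); print("cover",b[:2],np.round(r[0],4),np.round(r[1],1),round(r[2],3))
print(np.round(manip.get_state()["position"],3))
E
```

```text
clock: 38.5
position: [0.3774, -0.0316, 0.2767]
ee_rot: [-0.002, 0.854, 0.52, -0.002]
contact_force: [-0.1, 0.6, 0.4]
width: 0.0446
gripper_force: 0.0
clock: 38.92
position: [0.2698, -0.0281, 0.2757]
ee_rot: [-0.001, 0.855, 0.519, -0.001]
contact_force: [0.4, -0.6, -0.1]
width: 0.045
gripper_force: 0.0
m_yel [((np.float64(276.3), np.float64(172.8)), 933), ((np.float64(276.4), np.float64(172.8)), 934)]
m_blue [((np.float64(380.4), np.float64(178.4)), 773), ((np.float64(380.4), np.float64(178.3)), 768)]
driver [((np.float64(130.6), np.float64(256.7)), 338), ((np.float64(130.6), np.float64(256.6)), 338)]
box g [((np.float64(180.5), np.float64(225.3)), 57), ((np.float64(180.5), np.float64(225.4)), 58)]
jar [((np.float64(474.6), np.float64(212.9)), 331), ((np.float64(474.5), np.float64(212.8)), 326)]
wrench [((np.float64(531.5), np.float64(231.1)), 228), ((np.float64(531.3), np.float64(231.2)), 174)]
cover ((np.float64(318.5), np.float64(277.4)), 2003) [0.5368 0.039 ] [189.5  61. ] -0.056
cover ((np.float64(386.1), np.float64(281.6)), 1971) [ 0.5285 -0.1109] [190.4  60.9] -0.064
[ 0.271 -0.028  0.276]
```

Bystanders are where they were, and both covers are seated.

```bash
python3 -c "
from rig import manip
print(manip.sign_off())"
```

```text
the job is handed in; nothing more can be done
None
```

Job handed in at about 39 s: red, blue and white shunts (no green on the bench) in their pockets, both covers seated, bar at its stop, clutch turned about 24° past and no bystander moved, but I viewed 16 pictures (limit 14), measured few heights from two views, and sign-off gave no verdict.

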